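Spread a snap ring with circlip pliers and hold it at a castor axle's groove

ROBOT

A 7-joint arm with a two-finger parallel gripper is mounted at the origin on a cart in front of the work surface, level with it; the furniture and walls round the work are solid. World frame = base frame: x ahead of the robot, y to its left, z up, the work surface at z = 0. Lengths are in m, angles in degrees, forces in N, time in s.
With the tool pointing down it reaches from about 0.425 to 0.875 m from the base axis. Payload 4.7 kg.
Tool frame: the origin (TCP) lies midway between the tips of the shut fingers; the grasp point (between the pads) lies 19 mm behind it; z points along the fingers, y is the line along which they close (so a half turn about z gives the same grasp; the last joint's range is limited). The gripper opens to 87 mm and grips with 3 to 60 N. Pads are 19 mm wide; open, the fingers measure 117 mm over their backs; the gripper's body (75 mm by 190 mm) begins 51 mm behind the grasp point.
Start: joints at [-69.322, 18.392, -4.016, 83.108, 1.295, 78.541, -3.26], TCP at [0.221, 0.611, 0.197] pointing down, gripper open.
Joint ranges: [-163.93, 163.93], [-17.29, 119.83], [-79.2, 71.16], [3.27, 140.29], [-89.18, 269.18], [5.43, 117.66], [-154.24, 154.24]. Speed limits (degrees/s): [147.25, 147.25, 180, 180, 180, 180, 180].

INTERFACE

Orientations are given as [roll, pitch, yaw] about the fixed x, y, z axes, in that order (R = Rz(yaw) Ry(pitch) Rx(roll)).
In Python, from cell import env, viewer, boxes_of, masks_of gives the robot as it stands. The module is installed in compiled form; this text tells all that it offers.
- The arm moves only by the tool apply_moves, never from a script. Its argument "moves" is a list of rows, each a list of 7 numbers: the shift along the tool's x, y, z scaled (see below), then the turn, a rotation vector about the tool's x, y, z scaled (see below), then the opening, from 0 (shut) to 1 (fully open). A call has 1 to 20 rows; each row is the pose to reach, as a shift and turn from the pose commanded when the call began, along the tool's axes at that moment; what a row does not reach only later rows make up. The controller multiplies each number of a shift by 0.2 m and each number of a turn by 1.5 rad. A row lasts 1/10 s, in which the tool goes at most 50 mm and 8.59 degrees, less where a joint would pass 70% of its speed; a pose out of reach is approached as far as the arm can. A call with a number of a shift or a turn outside -1 to 1 is refused whole. A call with a gripper value outside its range is refused whole. The fingers move at their own pace and stop on an object; "grip_force" is the grip in N (left out, the last holds). Time passes only in rows, so rows that repeat a pose let the fingers close. It gives the time, the measured TCP pose, the force, the opening and the grip force at its end, in the units of the state.
- env.get_obs(): the state, without advancing time (a new reading comes with each control period).
- viewer.read_camera(name): name is "side" or "top"; returns the picture (480x640x3 uint8, red, green, blue); there is no depth.
- viewer.get_calibration(name): a dict with "fov_y" (degrees; the focal length in pixels is half the picture's height over the tangent of half this angle, whatever the lens; pixels are square), "cx", "cy" (the principal point, pixels), "position" and "orientation" of the camera in the world. Camera axes: x right, y up, looking along -z (the intrinsics and any distortion apply to the point x, -y, -z); pixel columns grow to the right and rows downward; lengths in m; the calibration is good to about 2 mm. A picture is of the moment at which its call begins. get_calibration takes no time and is no camera call.
- env.sign_off(): hands the job in; it is judged then, once.
Trained networks look in the newest picture that a camera, given by its name, has taken for a name from the list of things; names that differ only in an ending like _2 or _b are one class to them, and where a whole thing is asked for, a point or a joint stands for the part that bears it (a point fixed in the world has none). Each returns a list of dicts, best first, with "conf" (0 to 1); they miss things now and then, are a little off and sometimes report something else, mostly with a low value. They report only what shows in the picture. A call takes as long as a camera call.
- boxes_of(camera, target): "location" ([column, row] in pixels, amid what is visible of it).
- masks_of(camera, target): "pixels" (480x640 bool, what is visible of it) and "location" ([column, row] in pixels, amid what is visible of it).
The state is a dict: "time_s": time; "qpos": joint angles; "joint_velocities": joint speeds; "effort": joint torques, N m; "tool_pos": TCP position; "tool_rot": TCP orientation; "force": force on the tool from outside, world axes, zero at the start; "wrist_torque": the same for the moment, N m; "grip_width": finger opening in m; "grasp_force": force on a finger pad.
Only numpy, scipy, OpenCV 4.12 (cv2) and the standard library are available. Lean on these libraries where they do the work, as an engineer would, in place of code of your own. Each camera call takes 0.05 s, during which the arm holds its last target. There are 200 camera calls.

TASK

Take the blue-handled circlip pliers off the cork pads, put their two tips down between the lugs of the snap ring in the grey parts tray, squeeze the handles fully so that the ring opens, and lift it out on the tips, leaving the washers and the nut in the tray. Keeping the ring spread and level, lower it gently over the castor's upright stub axle until it is level with the groove just above the brass washer, without pressing down on the wheel. Finish holding it there: the program ends with the gripper still squeezing the pliers and the pliers keeping the ring spread around the groove; the cup, jar and marker stay where they are.

Things in the scene. Friction and masses are not known exactly. Their poses are not given: they have to be found in the camera images.
- pliers: bent-nose circlip pliers, steel, blue handles, 0.11 kg, legs in a level plane, lying on a stack of cork pads 30 mm high. Origin: underside of the pivot; x along the nose, z up. Tips at x = 75 mm, handles (12 mm high, z 0 to 12) end at x = -130. Centre of mass near x = -47
- pliers_grip (a point): midway between the handles where they are to be squeezed (across the pliers' y): x = -56, y = 0, z = 6 mm in the pliers' frame (mid-height of the handles). Width over the handles here: 63 mm at rest, 37 mm at the stop; a return spring holds them apart with about 13 N. Hold them at 60 to 62 mm to carry the pliers with the tips closed
- pliers_tips (a point): midway between the lower ends of the two round pins that point down from the nose: x = 75, y = 0, z = -20 mm in the pliers' frame. Pins 4.4 mm thick, centres at y = +-3.6 mm at rest and about +-21 mm at the stop (1.35 mm out for each mm a handle goes in). A flat shoulder 4.5 mm above the ends (x 64 to 79, 8 mm wide, z = -15.5) rests on the ring's top and keeps it level; pressed down by over 1 N the pliers tilt in the grip
- pliers_leg_l (a joint): how far each leg of the pliers is squeezed, rad: 0 at rest, 0.235 at the stop (both legs move together)
- snap_ring: dark spring-steel snap ring lying flat in the tray, 5 mm thick, inner diameter 26 and outer 34 mm relaxed, 22 g. Origin: centre of its underside; z up; gap and lugs toward -x. Opened fully by the pliers it leaves a 28 mm axle about 1.5 mm of play all round if the axle's axis is at x = -3.5 mm in this frame. Relaxed it cannot pass over the axle
- ring_centre (a point): centre of the relaxed ring at half its thickness, 2.5 mm above its origin
- ring_lugs (a point): midway between the two hooked lugs, at half thickness (x = -26 mm in the ring's frame). The lugs' hollows face each other: 22 mm between them at x = -26, 17 mm between their lips at x = -20 and -32. The pins go straight down here, nose along the ring's +x, and push the lugs apart; the ring then hangs on the pins by its spring force (about 4 N) and friction
- ring_arm_l (a joint): how far the ring's arm on its +y side has been spread, rad; 0 relaxed
- ring_arm_r (a joint): the same for the arm on its -y side
- castor: castor wheel (black tyre, 112 mm diameter, top 41 mm above the bench) on a 120 mm square, 12 mm plywood board fixed to the bench; steel stub axle upright in the middle, 28 mm thick, ending 96 mm above the bench (1.5 mm chamfer). Hub 51 mm wide, 48 mm high; on it a brass washer 39 mm wide, top at 51 mm. Origin: centre of the board's underside
- groove (a point): centre of the groove, on the axle's axis 54 mm above the bench; the groove (26 mm diameter) runs from 51 to 57.5 mm, straight above the brass washer
- axle_end (a point): centre of the axle's upper end, 96 mm above the bench
- parts_tray: shallow open grey tray, 150 (x) by 180 (y) mm, walls 12 mm high and 4 mm thick, floor 4 mm thick, fixed to the bench; origin: centre of its underside. The snap ring lies near its middle, the washers and the nut toward +x
- washer_a: steel washer, 39 mm outer diameter, 4 mm thick, in the tray; origin: centre of its underside
- washer_b: the same, second washer
- axle_nut: steel hexagon nut, 30 mm over corners, 14 mm high, in the tray; origin: centre of its underside
- white_cup: loose white mixing cup, 73 mm across, 84 mm high; origin under its centre
- jar_powder: loose white jar with a blue cap, 65 mm across, 88 mm high; origin under its centre
- marker_pen: loose white marker pen with a red cap lying on the bench, 136 mm long, 16 mm thick; origin under its centre
- cork_pads: lowest of three oval brown cork pads, 60 (x) by 75 (y) by 10 mm each, stacked 30 mm high and fixed to the bench, under the middle of the pliers; the pliers point along its +y; the stack is a little narrower than the handles, so fingers can reach down on both sides of it. Origin: centre of its underside

How it is judged (in metres and radians):
On the way, in this order (a step that is already met when the one before it is completed fails the run):
1. the pliers are lifted off the cork pads in the gripper (height (world z) of pliers_grip above 0.06 m and contact force between the fingers and pliers above 2 N and contact force between pliers and cork_pads below 0.1 N), for 0.2 s.
2. the snap ring, spread by the pliers, is lifted clear out of the tray on their tips (height (world z) of ring_centre above 0.04 m and contact force between pliers and snap_ring above 1 N and contact force between snap_ring and parts_tray below 0.1 N and value of joint each of ring_arm_l, ring_arm_r above 0.15 rad), for 0.3 s.
At the end, for the whole second after the job is handed in: The gripper still squeezes the pliers, which keep both ring arms spread by over 0.25 rad; the ring is round the axle, -3 to +3.5 mm from the groove's centre, under 0.17 rad tilted, at rest, on the castor with under 8 N (pliers under 4 N); washers and nut in the tray (value of joint each of ring_arm_l, ring_arm_r above 0.25 rad and horizontal distance between ring_centre and groove below 0.009 m and z of ring_centre in the frame of groove between -0.003 and 0.0035 m and angle between snap_ring's own z axis and vertical below 0.17 rad and contact force between pliers and snap_ring above 1 N and contact force between the fingers and pliers above 3 N and contact force between snap_ring and castor below 8 N and contact force between pliers and castor below 4 N and linear speed of snap_ring below 0.02 m/s and horizontal distance between each of washer_a, washer_b, axle_nut and parts_tray below 0.11 m); the arm keeps its last pose, push and grip.
It fails at once if a bystander (cup, jar, marker) is moved by more than 2 cm (distance of any of white_cup, jar_powder, marker_pen from where it was at the start of the episode above 0.02 m).
It fails at once if a washer or the nut is taken out of the tray (height (world z) of any of washer_a, washer_b, axle_nut above 0.03 m).
It also fails if it takes over 64 s, if anything falls off the work surface, if the arm or the gripper's body presses on something with over 40 N, if the wrist force passes 120 N, or if a joint passes its speed limit or range.

## Working session

There is one attempt and no reset: what is moved stays moved. The work goes in short steps, Python scripts to look and compute and a tool call to move; the robot and the scene stay as the last step left them, time stands still between calls to the robot, and variables do not carry over. Pictures are saved under pics/ and viewed, at most 10 in all, crops included, and the job is handed in when it is done.

Besides the shell and the picture viewer there is one more tool, called after ">>>" by a JSON object that holds its "api" and its "payload". apply_moves: Moves the arm, as the interface text tells. Shifts and turns lie within -1 to 1; 1 stands for 0.2 m of shift or 1.5 rad of turn. Its arguments: {"type":"object","properties":{"moves":{"type":"array","items":{"type":"array","items":{"type":"number","minimum":-1,"maximum":1}}},"grip_force":{"type":"number"}},"required":["moves"]}

```bash
mkdir -p pics; python3 - <<'E'
from cell import env, viewer, boxes_of, masks_of
import cv2
o=env.get_obs(); print({k:o[k] for k in('time_s','tool_pos','tool_rot','grip_width','force')})
for c in('side','top'):
    im=viewer.read_camera(c); cv2.imwrite(f'pics/{c}0.png',im[:,:,::-1]); print(c,viewer.get_calibration(c))
    for t in('pliers','snap_ring','castor','axle_end','parts_tray','cork_pads','pliers_tips','ring_lugs','ring_centre','pliers_grip','groove'):
        try: print(t,[(round(b['conf'],2),[round(float(x),1) for x in b['location']]) for b in boxes_of(c,t)[:2]])
        except Exception as e: print(t,e)
E
```

```text
{'time_s': 0.0, 'tool_pos': array([0.22074251, 0.61071924, 0.1958515 ]), 'tool_rot': array([-1.79888060e+02,  8.52217339e-03,  1.60138413e+02]), 'grip_width': 0.08687657734611637, 'force': array([-0.03180579,  0.10064212,  0.57541   ])}
side {'fov_y': 47.92938194852463, 'cx': 321.8125135864822, 'cy': 236.3940113860528, 'position': array([0.68281482, 1.00161543, 1.14576678]), 'orientation': array([ 41.16193974,   0.4466153 , 170.50524166])}
pliers [(0.76, [337.3, 164.9]), (0.21, [249.2, 151.9])]
snap_ring [(0.58, [331.1, 335.8])]
castor [(0.69, [273.8, 196.5])]
axle_end [(0.58, [274.0, 196.9])]
parts_tray [(0.89, [326.7, 350.7]), (0.39, [270.5, 198.1])]
cork_pads [(0.66, [344.0, 164.5]), (0.63, [338.5, 343.0])]
pliers_tips [(0.8, [341.7, 163.9]), (0.68, [334.1, 337.4])]
ring_lugs [(0.62, [331.9, 337.5]), (0.59, [340.1, 163.1])]
ring_centre [(0.45, [376.6, 409.9]), (0.41, [330.6, 334.3])]
pliers_grip [(0.89, [338.1, 163.9])]
groove [(0.56, [273.5, 200.9])]
top {'fov_y': 44.79250414198045, 'cx': 325.8465304942912, 'cy': 238.39496762957089, 'position': array([0.2811571 , 0.09479436, 1.57479996]), 'orientation': array([ 10.13725166,   0.74609033, -91.14468038])}
pliers [(0.61, [460.8, 285.6])]
snap_ring [(0.57, [259.8, 225.2]), (0.27, [485.7, 184.2])]
castor [(0.6, [398.6, 213.9])]
axle_end [(0.71, [399.7, 212.2])]
parts_tray [(0.67, [234.9, 241.1])]
cork_pads [(0.61, [466.1, 289.0])]
pliers_tips [(0.63, [465.1, 283.3]), (0.55, [400.4, 211.5])]
ring_lugs [(0.53, [152.1, 263.0])]
ring_centre [(0.28, [463.1, 285.6])]
pliers_grip [(0.77, [460.3, 283.6]), (0.16, [465.0, 290.0])]
groove [(0.65, [398.5, 210.8])]
```

View pics/side0.png

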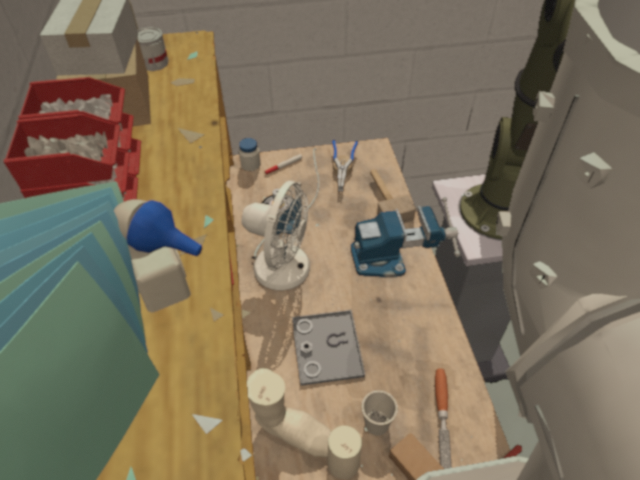

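View pics/top0.png

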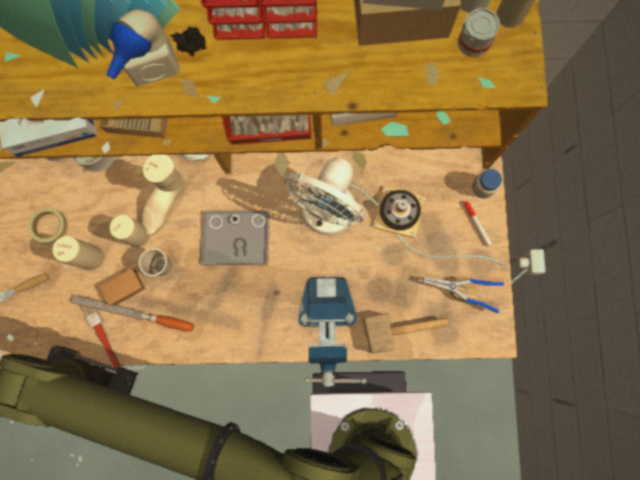

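```bash
cat > h.py <<'E'
import numpy as np, cv2
from scipy.spatial.transform import Rotation as R
from cell import env, viewer, boxes_of, masks_of
def cam(c):
    k=viewer.get_calibration(c); return k['position'],R.from_euler('xyz',k['orientation'],degrees=True),240/np.tan(np.radians(k['fov_y']/2)),k['cx'],k['cy']
def proj(c,P):
    p,r,f,cx,cy=cam(c); q=r.inv().apply(np.atleast_2d(P)-p); return np.c_[cx+f*q[:,0]/-q[:,2],cy-f*q[:,1]/-q[:,2]]
def unproj(c,uv,z):
    p,r,f,cx,cy=cam(c); uv=np.atleast_2d(uv); d=r.apply(np.c_[(uv[:,0]-cx)/f,-(uv[:,1]-cy)/f,-np.ones(len(uv))])
    return p+d*((z-p[2])/d[:,2])[:,None]
def rect(im,c,x0,y0,w,h,z,s):
    """top-down map: column = (y0-y)*s, row=(x0-x)*s ; w along y, h along x (m), s px/m"""
    cc,rr=np.meshgrid(np.arange(int(w*s)),np.arange(int(h*s)))
    P=np.stack([x0-rr/s,y0-cc/s,0*rr+z],-1).reshape(-1,3); q=proj(c,P).astype(np.float32).reshape(rr.shape+(2,))
    return cv2.remap(im,q[...,0],q[...,1],cv2.INTER_CUBIC)
E
python3 - <<'E'
from h import *
im=viewer.read_camera('top')[:,:,::-1].copy(); cv2.imwrite('pics/raw_top.png',im)
for n,uv,z in(('tray',(234,238),.01),('ring',(240,246),.009),('pl',(458,286),.04),('cast',(401,207),.096),('fantop',(322,195),.25),('fanbase',(328,215),0.03),('vise',(330,300),.1),('cup',(152,262),.084),('jar',(488,180),.088)):
    print(n,unproj('top',uv,z)[0].round(3))
print('side ring',unproj('side',(337,340),.009),'tray',unproj('side',(328,348),.01),'pl',unproj('side',(343,165),.04),'fan',unproj('side',(281,268),0.02))
E
```

```text
tray [0.568 0.361 0.01 ]
ring [0.546 0.344 0.009]
pl [ 0.421 -0.236  0.04 ]
cast [ 0.624 -0.088  0.096]
fantop [0.622 0.114 0.25 ]
fanbase [0.622 0.102 0.03 ]
vise [0.387 0.101 0.1  ]
cup [0.496 0.561 0.084]
jar [ 0.694 -0.321  0.088]
side ring [[0.54613709 0.35112567 0.009     ]] tray [[0.57118572 0.36925961 0.01      ]] pl [[ 0.41957157 -0.22969884  0.04      ]] fan [[0.65338707 0.12010695 0.02      ]]
```

```bash
python3 - <<'E'
from h import *
im=cv2.imread('pics/raw_top.png')
s=1900
a=rect(im,'top',.66,.46,.20,.20,.008,s)
b=rect(im,'top',.70,-.01,.16,.16,.096,s)
c=rect(im,'top',.51,-.10,.30,.18,.042,s) if 0 else rect(im,'top',.51,-.10,.26,.18,.042,s)
s2=1900
W=np.zeros((600,800,3),np.uint8)
W[:250,:0]=0
a=cv2.resize(a,(400,400)); b=cv2.resize(b,(280,280)); c=cv2.resize(c,(390,270))
W[:400,:400]=a; W[:280,405:685]=b; W[300:570,405:795]=c
cv2.imwrite('pics/m1.png',W)
E
```

```text
(no output)
```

View pics/m1.png

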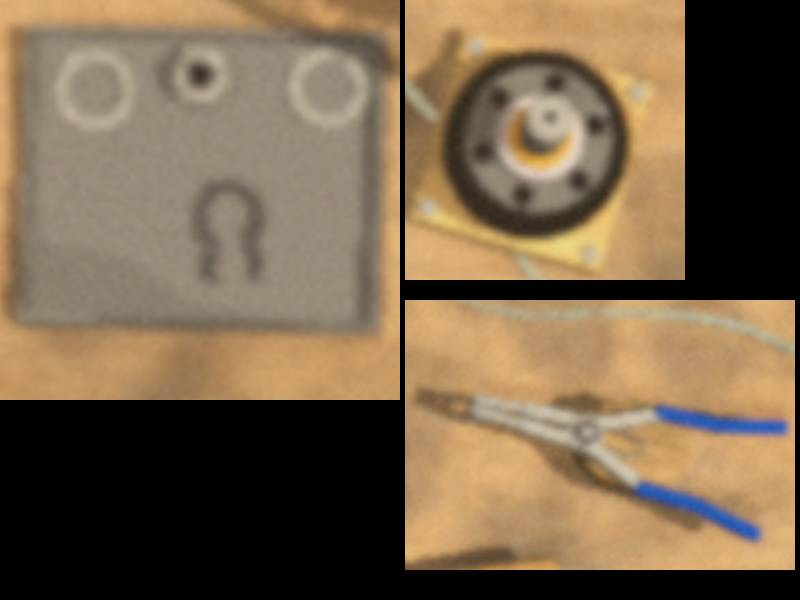

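```bash
cat > fit.py <<'E'
from h import *
from scipy.optimize import minimize
im=cv2.imread('pics/raw_top.png')
def render(fn,p,x0,y0,w,h,s):
    cc,rr=np.meshgrid(np.arange(int(w*s)),np.arange(int(h*s))); X=(x0-rr/s-p[0])*1e3; Y=(y0-cc/s-p[1])*1e3
    c,sn=np.cos(p[2]),np.sin(p[2]); return cv2.GaussianBlur(fn(c*X+sn*Y,-sn*X+c*Y).astype(np.float32),(0,0),p[3]*s*1e-3)
def fit(fn,g,p0,x0,y0,w,h,s=1000):
    g=g.astype(np.float32)
    def cost(p): t=render(fn,[*p,2.2],x0,y0,w,h,s); return -np.corrcoef(t.ravel(),g.ravel())[0,1]
    r=minimize(cost,p0,method='Nelder-Mead',options=dict(initial_simplex=np.array([p0]+[np.array(p0)+d for d in np.diag([.004,.004,.1])]),xatol=1e-5,fatol=1e-6)); return r.x,-r.fun
def smooth(f): return lambda X,Y:1/(1+np.exp(-f(X,Y)/.3))
def seg(X,Y,a,b,hw):
    a,b=np.array(a),np.array(b); d=b-a; t=np.clip(((X-a[0])*d[0]+(Y-a[1])*d[1])/(d@d),0,1); return hw-np.hypot(X-a[0]-t*d[0],Y-a[1]-t*d[1])
def ring(X,Y):
    r=np.hypot(X,Y); ann=np.minimum(np.minimum(17-r,r-13),X+11); Z=abs(Y)
    return np.maximum.reduce([ann]+[seg(X,Z,a,b,2) for a,b in(((-11,10.5),(-20,10.5)),((-20,10.5),(-23,13)),((-23,13),(-29,13)),((-29,13),(-32,10.5)))])
if __name__=='__main__':
    g=rect(im,'top',.60,.39,.09,.10,.0085,1000).mean(2)
    p,c=fit(smooth(ring),-g,[.5525,.3455,.1],.60,.39,.09,.10); print('ring',p[:2],np.degrees(p[2]),c, 'lugs',p[:2]-.026*np.array([np.cos(p[2]),np.sin(p[2])]))
    g=rect(im,'top',.70,-.01,.16,.16,.041,1000).mean(2)
    G=lambda X,Y:np.minimum(56-np.hypot(X,Y),np.hypot(X,Y)-46)
    p,c=fit(smooth(G),-g,[.62,-.09,0],.70,-.01,.16,.16); print('tyre',p,c)
    g=rect(im,'top',.67,-.05,.08,.08,.096,1000); hs=cv2.cvtColor(g,cv2.COLOR_BGR2HSV)[...,1]
    g2=rect(im,'top',.66,-.055,.06,.06,.096,1000)
    p,c=fit(smooth(lambda X,Y:14-np.hypot(X,Y)),-cv2.cvtColor(g2,cv2.COLOR_BGR2HSV)[...,1].astype(float),[.632,-.092,0],.66,-.055,.06,.06); print('axle',p,c)
    b=im.astype(int); m=(b[...,0]-b[...,2]>50).astype(np.uint8)
    n,l,st,ce=cv2.connectedComponentsWithStats(m)
    for i in range(1,n):
        if st[i,4]>60 and 420<ce[i,0]<520 and 250<ce[i,1]<330:
            q=np.argwhere(l==i)[:,::-1]; w=unproj('top',q,.042)[:,:2]; c0=w.mean(0); u=np.linalg.svd(w-c0,full_matrices=0)[2][0]; t=(w-c0)@u; print('handle',st[i,4],c0,u,t.min(),t.max())
    # triangulate fan motor & cage top
    for a,bb in(((258,218),(338,172)),((293,185),(300,180)),((293,185),(345,200))):
        z=np.linspace(0,.5,51); d=[np.linalg.norm(unproj('side',a,k)[0]-unproj('top',bb,k)[0]) for k in z]; k=z[np.argmin(d)]; print('fan',k,min(d),unproj('top',bb,k)[0])
E
python3 fit.py
```

```text
ring [0.55208588 0.346287  ] 4.216149398357523 0.8881925523042415 lugs [0.52615624 0.34437549]
tyre [ 0.63147969 -0.09076358 -0.21654057] 0.7084075196792663
axle [ 0.63586145 -0.09528083 -0.03959678] 0.30994487139383714
handle 96 [ 0.42897657 -0.30998227] [0.11555171 0.99330147] -0.04126524856748128 0.040227152734971044
handle 104 [ 0.37143992 -0.29455834] [-0.36565774 -0.93074939] -0.04219868173466038 0.04213816867268295
fan 0.17 0.005723203521930412 [0.70063587 0.07430744 0.17      ]
fan 0.36 0.019671540666377416 [0.62795223 0.15950937 0.36      ]
fan 0.26 0.005108553091336371 [0.60603236 0.06098119 0.26      ]
```

```bash
cat > mv.py <<'E'
import sys; from h import *
o=env.get_obs(); Q=R.from_euler('xyz',o['tool_rot'],degrees=True); P=o['tool_pos']
print('t',o['time_s'],P.round(4),o['tool_rot'].round(2),'w',round(o['grip_width'],4),'gf',o['grasp_force'],'F',o['force'].round(2),'q',o['qpos'].round(0))
for a in sys.argv[1:]:
    x,y,z,w=map(float,a.split(',')); T=R.from_euler('xyz',[180,0,w],degrees=True)
    print(a,(Q.inv().apply(np.array([x,y,z])-P)/.2).round(4),((Q.inv()*T).as_rotvec()/1.5).round(4))
E
python3 mv.py .40,.43,.39,75.5
```

```text
t 1.25 [0.221  0.6113 0.197 ] [180.     0.   160.13] w 0.0869 gf 0.0 F [-0.08 -0.05 -0.4 ] q [-69.  18.  -4.  83.   1.  79.  -3.]
.40,.43,.39,75.5 [-1.1501 -0.5482 -0.965 ] [ 1.000e-04 -0.000e+00  9.847e-01]
```

>>> {"api": "apply_moves", "payload": {"moves": [[-0.4,-0.2,-0.97,0,0,0.2,1],[-0.97,-0.5,-0.97,0,0,0.985,1],[-0.97,-0.5,-0.97,0,0,0.985,1],[-0.97,-0.5,-0.97,0,0,0.985,1],[-0.97,-0.5,-0.97,0,0,0.985,1],[-0.97,-0.5,-0.97,0,0,0.985,1],[-0.97,-0.5,-0.97,0,0,0.985,1],[-0.97,-0.5,-0.97,0,0,0.985,1],[-0.97,-0.5,-0.97,0,0,0.985,1],[-0.97,-0.5,-0.97,0,0,0.985,1],[-0.97,-0.5,-0.97,0,0,0.985,1],[-0.97,-0.5,-0.97,0,0,0.985,1]]}}

```text
time_s: 2.45
tool_pos: [0.3693, 0.4513, 0.391]
tool_rot: [180.0, -0.0, 75.7]
force: [0.0, 0.5, 0.2]
grip_width: 0.087
grasp_force: 0.0
```

```bash
python3 mv.py .45,.25,.39,75.5 .46,.05,.39,75.5 .45,-.13,.39,75.5
```

```text
t 2.45 [0.3693 0.4513 0.391 ] [ 1.800e+02 -1.000e-02  7.566e+01] w 0.087 gf 0.0 F [0.04 0.48 0.23] q [-62.   9.  11.  73.  -2.  98. -66.]
.45,.25,.39,75.5 [-0.8755  0.6401  0.005 ] [ 0.     -0.0001  0.0018]
.46,.05,.39,75.5 [-1.8319  0.9362  0.0049] [ 0.     -0.0001  0.0018]
.45,-.13,.39,75.5 [-2.7163  1.1107  0.0048] [ 0.     -0.0001  0.0018]
```

>>> {"api": "apply_moves", "payload": {"moves": [[-0.88,0.64,0,0,0,0,1],[-0.88,0.64,0,0,0,0,1],[-0.88,0.64,0,0,0,0,1],[-0.88,0.64,0,0,0,0,1],[-0.88,0.64,0,0,0,0,1]]}}

```text
time_s: 2.95
tool_pos: [0.4517, 0.2425, 0.392]
tool_rot: [179.9, -0.0, 75.1]
force: [0.0, 0.1, 0.0]
grip_width: 0.087
grasp_force: 0.0
```

>>> {"api": "apply_moves", "payload": {"moves": [[-0.95,0.3,0,0,0,0,1],[-0.95,0.3,0,0,0,0,1],[-0.95,0.3,0,0,0,0,1],[-0.95,0.3,0,0,0,0,1]]}}

```text
time_s: 3.35
tool_pos: [0.4594, 0.0477, 0.3912]
tool_rot: [180.0, -0.0, 75.6]
force: [0.3, 0.4, 0.6]
grip_width: 0.0868
grasp_force: 0.0
```

>>> {"api": "apply_moves", "payload": {"moves": [[-0.88,0.17,0,0,0,0,1],[-0.88,0.17,0,0,0,0,1],[-0.88,0.17,0,0,0,0,1],[-0.88,0.17,0,0,0,0,1],[-0.88,0.17,0,0,0,0,1]]}}

```text
time_s: 3.85
tool_pos: [0.4472, -0.1348, 0.3916]
tool_rot: [179.9, -0.0, 75.1]
force: [-0.2, 0.3, -0.4]
grip_width: 0.0871
grasp_force: 0.0
```

```bash
python3 mv.py .408,-.273,.20,75.5
```

```text
t 3.85 [ 0.4472 -0.1348  0.3916] [ 1.799e+02 -2.000e-02  7.506e+01] w 0.0871 gf 0.0 F [-0.15  0.31 -0.37] q [-35. -10.  42.  89.   7.  98.  -8.]
.408,-.273,.20,75.5 [-0.7185 -0.0128  0.9578] [ 0.0011 -0.0003 -0.0051]
```

>>> {"api": "apply_moves", "payload": {"moves": [[-0.719,-0.013,0.3,0,0,0,1],[-0.719,-0.013,0.6,0,0,0,1],[-0.719,-0.013,0.96,0,0,-0.005,1],[-0.719,-0.013,0.96,0,0,-0.005,1],[-0.719,-0.013,0.96,0,0,-0.005,1],[-0.719,-0.013,0.96,0,0,-0.005,1]]}}

```text
time_s: 4.45
tool_pos: [0.4052, -0.2675, 0.194]
tool_rot: [-179.5, -0.0, 75.8]
force: [0.0, -0.3, -0.7]
grip_width: 0.087
grasp_force: 0.0
```

```bash
python3 mv.py .408,-.273,.017,75.5; python3 - <<'E'
from h import *
im=viewer.read_camera('side')[:,:,::-1]; im2=viewer.read_camera('top')[:,:,::-1]
a=cv2.resize(im[90:240,260:460],(400,300),interpolation=3); b=cv2.resize(im2[220:370,380:580],(400,300),interpolation=3)
cv2.imwrite('pics/m2.png',np.hstack([a,b]))
E
```

```text
t 4.45 [ 0.4052 -0.2675  0.194 ] [-179.48   -0.     75.81] w 0.087 gf 0.0 F [ 0.   -0.35 -0.75] q [-30.  -5.  58. 107.   5.  76.  12.]
.408,-.273,.017,75.5 [-0.023   0.0283  0.8847] [-0.0061  0.      0.0036]
```

View pics/m2.png

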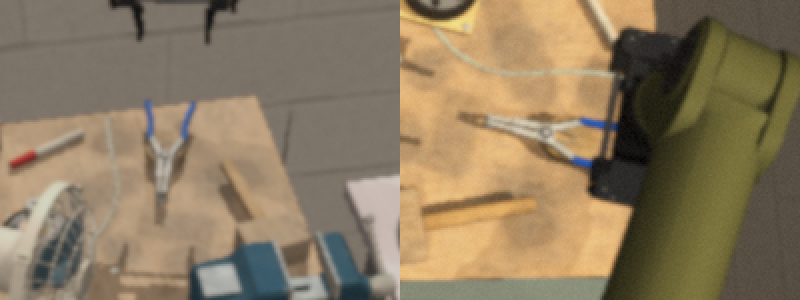

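>>> {"api": "apply_moves", "payload": {"moves": [[-0.02,0.028,0.2,0,0,0,1],[-0.02,0.028,0.4,-0.006,0,0.004,1],[-0.02,0.028,0.6,-0.006,0,0.004,1],[-0.02,0.028,0.7,-0.006,0,0.004,1],[-0.02,0.028,0.7,-0.006,0,0.004,1],[-0.02,0.028,0.7,-0.006,0,0.004,1]]}}

```text
time_s: 5.15
tool_pos: [0.4166, -0.2725, 0.0607]
tool_rot: [179.4, 0.0, 75.7]
force: [0.7, 0.2, 0.4]
grip_width: 0.0867
grasp_force: 0.0
```

```bash
python3 mv.py .408,-.273,.017,75.5; python3 - <<'E'
from h import *
im=viewer.read_camera('side')[:,:,::-1]
cv2.imwrite('pics/m3.png',cv2.resize(im[100:220,270:430],(640,480),interpolation=3))
E
```

```text
t 5.15 [ 0.4166 -0.2725  0.0607] [1.7935e+02 2.0000e-02 7.5720e+01] w 0.0867 gf 0.0 F [0.71 0.17 0.36] q [-26.  10.  61. 116. -10.  59.  25.]
.408,-.273,.017,75.5 [-0.0128 -0.0438  0.218 ] [0.0076 0.0002 0.0026]
```

View pics/m3.png

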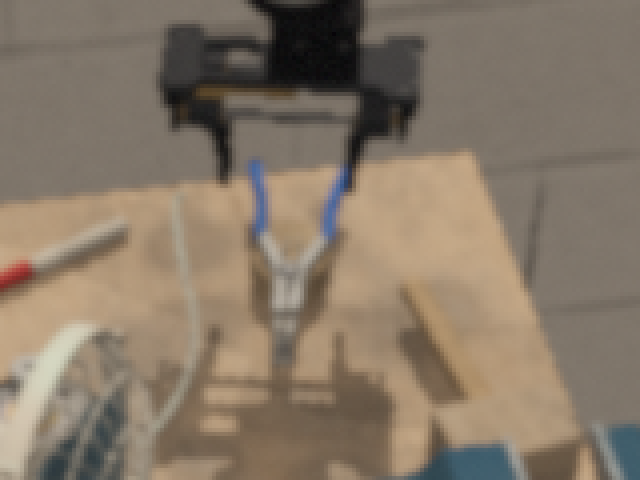

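>>> {"api": "apply_moves", "payload": {"moves": [[0,0,0,0,0,0,1],[0,0,0,0,0,0,1],[0,0,0,0,0,0,1]]}}

```text
time_s: 5.5
tool_pos: [0.4151, -0.2729, 0.0598]
tool_rot: [179.4, -0.0, 75.6]
force: [-0.2, -0.2, -0.2]
grip_width: 0.0872
grasp_force: 0.0
```

```bash
python3 mv.py .408,-.273,.017,75.5
```

```text
t 5.5 [ 0.4151 -0.2729  0.0598] [ 1.7938e+02 -4.0000e-02  7.5580e+01] w 0.0872 gf 0.0 F [-0.18 -0.2  -0.21] q [-26.   9.  61. 116. -10.  59.  25.]
.408,-.273,.017,75.5 [-0.0097 -0.0363  0.2136] [ 0.0072 -0.0005  0.0009]
```

>>> {"api": "apply_moves", "payload": {"moves": [[-0.01,-0.036,0.0,0.007,0,0.001,1],[-0.01,-0.036,0.07,0.007,0,0.001,1],[-0.01,-0.036,0.14,0.007,0,0.001,1],[-0.01,-0.036,0.214,0.007,0,0.001,1],[-0.01,-0.036,0.214,0.007,0,0.001,1],[-0.01,-0.036,0.214,0.007,0,0.001,1]]}}

```text
time_s: 6.1
tool_pos: [0.4067, -0.2733, 0.0163]
tool_rot: [-179.9, 0.0, 75.4]
force: [-0.6, -0.1, 0.1]
grip_width: 0.0871
grasp_force: 0.0
```

```bash
python3 mv.py .408,-.273,.017,75.5; python3 - <<'E'
from h import *
im=viewer.read_camera('side')[:,:,::-1]
cv2.imwrite('pics/m4.png',cv2.resize(im[110:200,300:400],(600,540),interpolation=3))
E
```

```text
t 6.1 [ 0.4067 -0.2733  0.0163] [-1.7988e+02  1.0000e-02  7.5440e+01] w 0.0871 gf 0.0 F [-0.61 -0.1   0.14] q [-23.  15.  59. 118. -15.  55.  30.]
.408,-.273,.017,75.5 [ 0.0032  0.0057 -0.0036] [-0.0014  0.0001 -0.0007]
```

View pics/m4.png

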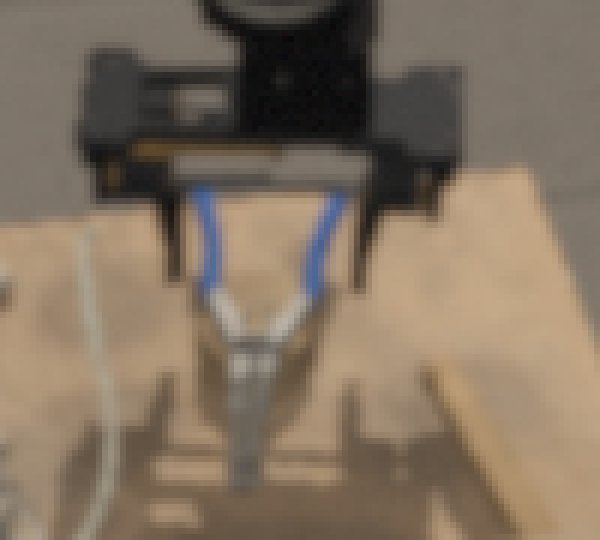

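>>> {"api": "apply_moves", "payload": {"moves": [[0.003,0.008,-0.004,0,0,0,1],[0.003,0.008,-0.004,0,0,0,0.8],[0.003,0.008,-0.004,0,0,0,0.705],[0.003,0.008,-0.004,0,0,0,0.705],[0.003,0.008,-0.004,0,0,0,0.705],[0.003,0.008,-0.004,0,0,0,0.705],[0.003,0.008,-0.004,0,0,0,0.705],[0.003,0.008,-0.004,0,0,0,0.705]], "grip_force": 25}}

```text
time_s: 6.95
tool_pos: [0.409, -0.2729, 0.0169]
tool_rot: [-179.9, -0.0, 75.5]
force: [1.5, 0.3, 1.0]
grip_width: 0.0616
grasp_force: 0.2
```

>>> {"api": "apply_moves", "payload": {"moves": [[0,0,0,0,0,0,0.7],[0,0,0,0,0,0,0.695],[0,0,0,0,0,0,0.695],[0,0,0,0,0,0,0.695],[0,0,0,0,0,0,0.695]]}}

```text
time_s: 7.45
tool_pos: [0.409, -0.2729, 0.017]
tool_rot: [-179.9, -0.0, 75.5]
force: [0.2, -0.5, 1.1]
grip_width: 0.0605
grasp_force: 0.3
```

>>> {"api": "apply_moves", "payload": {"moves": [[0,0,0,0,0,0,0.69],[0,0,0,0,0,0,0.685],[0,0,0,0,0,0,0.685],[0,0,0,0,0,0,0.685]]}}

```text
time_s: 7.85
tool_pos: [0.409, -0.2729, 0.0169]
tool_rot: [-179.9, -0.0, 75.5]
force: [0.3, -0.1, 0.5]
grip_width: 0.0593
grasp_force: 0.3
```

```bash
python3 mv.py; python3 - <<'E'
from h import *
im=viewer.read_camera('side')[:,:,::-1]
cv2.imwrite('pics/m5.png',cv2.resize(im[110:200,300:400],(600,540),interpolation=3))
E
```

```text
t 7.85 [ 0.409  -0.2729  0.0169] [-179.93   -0.     75.47] w 0.0593 gf 0.3492305986583233 F [ 0.27 -0.06  0.52] q [-23.  15.  59. 118. -15.  55.  30.]
```

View pics/m5.png

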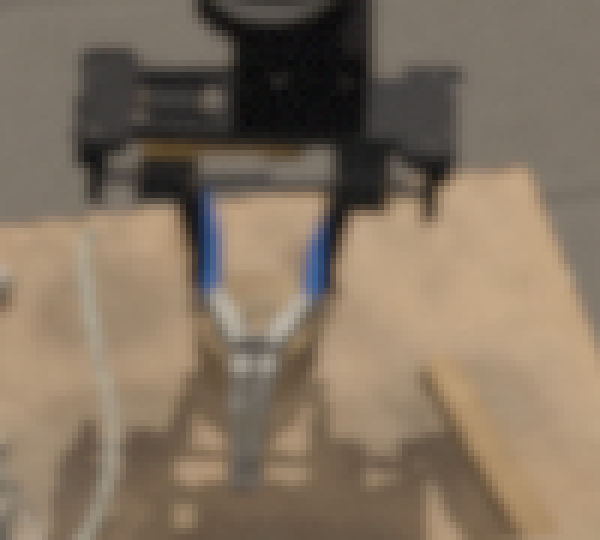

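>>> {"api": "apply_moves", "payload": {"moves": [[0,0,0,0,0,0,0.675],[0,0,0,0,0,0,0.67],[0,0,0,0,0,0,0.67],[0,0,0,0,0,0,0.67]]}}

```text
time_s: 8.3
tool_pos: [0.409, -0.2729, 0.0169]
tool_rot: [-179.9, -0.0, 75.5]
force: [0.7, 0.0, 0.5]
grip_width: 0.0582
grasp_force: 0.5
```

>>> {"api": "apply_moves", "payload": {"moves": [[0,0,0,0,0,0,0.66],[0,0,0,0,0,0,0.65],[0,0,0,0,0,0,0.65],[0,0,0,0,0,0,0.65]]}}

```text
time_s: 8.7
tool_pos: [0.409, -0.2729, 0.0169]
tool_rot: [-179.9, -0.0, 75.5]
force: [1.0, -0.5, 1.2]
grip_width: 0.0566
grasp_force: 0.6
```

```bash
python3 mv.py; python3 - <<'E'
from h import *
im=viewer.read_camera('side')[:,:,::-1]; im2=viewer.read_camera('top')[:,:,::-1]
cv2.imwrite('pics/m6.png',np.hstack([cv2.resize(im[130:195,315:375],(400,433),interpolation=3),cv2.resize(im2[265:325,400:460],(400,433),interpolation=3)]))
E
```

```text
t 8.7 [ 0.409  -0.2729  0.0169] [-1.7992e+02 -1.0000e-02  7.5480e+01] w 0.0566 gf 0.5581478965905262 F [ 0.99 -0.49  1.23] q [-23.  15.  59. 118. -15.  55.  30.]
```

View pics/m6.png

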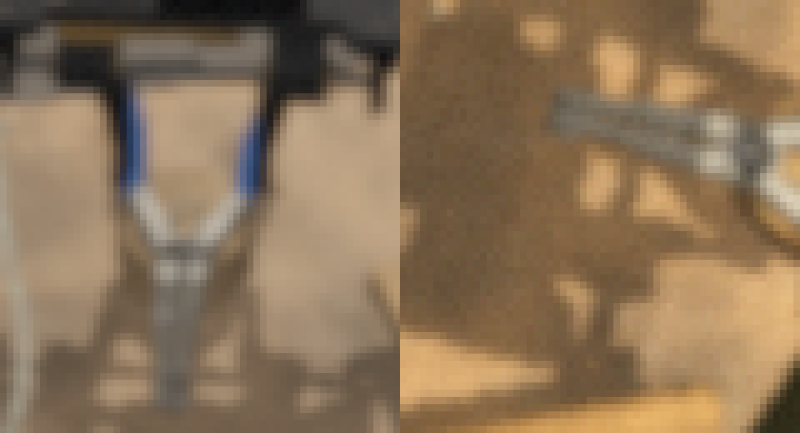

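```bash
python3 - <<'E'
from h import *
im=viewer.read_camera('side')[:,:,::-1].astype(int); im0=cv2.imread('pics/side0.png').astype(int)
a=np.radians(75.5); ux=np.array([np.cos(a),np.sin(a)]); uy=np.array([-np.sin(a),np.cos(a)])
for I in(im0,im):
    m=(I[...,0]-I[...,2]>40); m[:, :320]=0; m[:,370:]=0; m[:130]=0; m[200:]=0
    q=np.argwhere(m)[:,::-1]; w=unproj('side',q,.04)[:,:2]-np.array([.409,-.2729]); X=w@ux*1e3; Y=w@uy*1e3
    for x0 in range(-70,20,8):
        s=(X>=x0)&(X<x0+8)
        if s.sum()>1: print(x0+4,s.sum(),Y[s].min().round(1),Y[s].max().round(1), 'inner',Y[s&(Y<0)].max().round(1) if (s&(Y<0)).any() else 0,Y[s&(Y>0)].min().round(1) if (s&(Y>0)).any() else 0)
    print()
s=o=env.get_obs(); print(proj('side',np.r_[np.array([.409,-.2729])+.0283*uy,.036]),proj('side',np.r_[np.array([.409,-.2729])-.0283*uy,.036]))
E
```

```text
-66 7 -38.6 35.6 inner -35.0 32.4
-58 5 -37.9 35.8 inner -34.7 32.6
-50 6 -37.5 33.1 inner -33.9 29.7
-42 9 -33.6 33.3 inner -30.1 27.0
-34 4 -32.9 30.6 inner -29.7 27.5
-26 7 -32.5 27.9 inner -29.0 24.5
-18 8 -31.5 28.4 inner -28.3 22.2
-10 4 -31.1 25.5 inner -28.0 22.4
-2 8 -30.8 26.0 inner -27.3 22.7
6 8 -30.1 26.5 inner -26.6 23.1

-42 2 -33.6 -33.2 inner -33.2 0
-34 2 -32.9 -29.7 inner -29.7 0
-26 6 -32.5 27.9 inner -29.0 24.8
-18 8 -31.8 28.4 inner -28.3 25.0
-10 4 -31.1 28.7 inner -28.0 25.5
-2 10 -30.8 29.1 inner -27.3 22.7
6 6 -30.1 26.5 inner -26.9 23.1

[[352.68776534 157.00111023]] [[334.65135162 156.07617834]]
```

>>> {"api": "apply_moves", "payload": {"moves": [[0,0,0,0,0,0,0.63],[0,0,0,0,0,0,0.62],[0,0,0,0,0,0,0.61],[0,0,0,0,0,0,0.6],[0,0,0,0,0,0,0.6],[0,0,0,0,0,0,0.6]]}}

```text
time_s: 9.45
tool_pos: [0.409, -0.2729, 0.0169]
tool_rot: [-179.9, -0.0, 75.5]
force: [2.6, -0.6, 1.3]
grip_width: 0.0522
grasp_force: 0.7
```

```bash
python3 mv.py; python3 - <<'E'
from h import *
im=viewer.read_camera('side')[:,:,::-1]; im2=viewer.read_camera('top')[:,:,::-1]
cv2.imwrite('pics/m7.png',np.hstack([cv2.resize(im[130:195,315:375],(400,433),interpolation=3),cv2.resize(im2[265:325,400:460],(400,433),interpolation=3)]))
E
```

```text
t 9.45 [ 0.409  -0.2729  0.0169] [-179.93   -0.     75.48] w 0.0522 gf 0.699615441262722 F [ 2.56 -0.59  1.3 ] q [-23.  15.  59. 118. -15.  55.  30.]
```

View pics/m7.png

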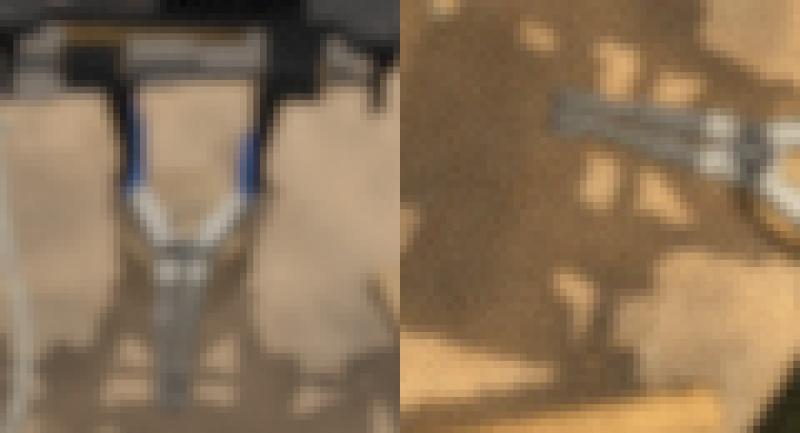

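```bash
python3 - <<'E'
from h import *
im=viewer.read_camera('top')[:,:,::-1].copy(); cv2.imwrite('pics/now.png',im); im0=cv2.imread('pics/raw_top.png')
a=np.radians(75.5); ux=np.array([np.cos(a),np.sin(a)]); uy=np.array([-np.sin(a),np.cos(a)])
piv=np.array([.409,-.2729])+.056*ux; Y=np.arange(-36,37,3)
print('Y',Y)
for x in(70,60,45,20,0,-15,-25,-35,-42,-50,-100,-125):
    P=np.array([np.r_[piv+x*1e-3*ux+y*1e-3*uy,.036] for y in Y]); uv=proj('top',P).astype(np.float32)[None]
    for I in(im0,im):
        v=cv2.remap(I,uv[...,0],uv[...,1],cv2.INTER_LINEAR)[0].astype(int); print(x,' '.join('%3d'%k for k in (v[:,0]*2-v[:,2])))
E
```

```text
Y [-36 -33 -30 -27 -24 -21 -18 -15 -12  -9  -6  -3   0   3   6   9  12  15
  18  21  24  27  30  33  36]
70  17  17  17  24  21  17  13   6   9  38  82 108 109 109 100  68  28  15   9  12  14  12  15  16  11
70   3   6   6   7   8   4   2  -1  11  20  50  65  66  69  71  57  29   6   5   0   2   6   2   2   2
60  12  17  20  20  16  12  10   8  10  55 106 111 107 114  99  53   8   2   6  19  23  23  21  21  16
60  -1   1   4   8   9   8   2  -2   4  21  54  64  61  66  57  30   6   0   3  10  10  12  11   7   1
45  13  12  13  20  17   7   3   4  18  60 101  97  83 100 107  60  13   6  17  23  21  20  21  17  17
45   7   6   1   5   2   2  -3  -1   3  31  58  53  44  57  63  31   6  -1   1   5   7   8   7   5   2
20  20  18  19  15  13   6   1  14  58 109 127 104  83 108 134 112  56  11   5   0   4  10  15  20  25
20  15  12  11  10   4   2   4   8  33  63  72  65  49  65  80  65  31  10   3   1   5   6   7   9   9
0  14  11   9   8   3   4   3  17  64  97  95  97  94  92 100  99  73  21   0   1   3   4   4   2  11
0  16   9   8   1   4   5   3   4  33  57  66  73  79  77  77  73  49
[... 792 characters left out ...]
  44  30  27  35  34  29  33  35  32  37  48  47  40  29  27  30  26  27
-50  19  70 190 281 256 134  35   0  -7  -6  -7  -3   4  -1   2  -4  -1   6  33 123 245 302 229  93  18
-50  13  22  43  92 128  78  25   6   5   2   0  -1   4   5   3   8   3   4   9  15  25  24  22  24  17
-100 102 242 304 237 108  30  12  14  16  18  24  28  20  19  18  21  20  15  21  28  91 215 294 265 139
-100   1   1   2   2   2   7   3   0   4   0   4   2  -1   1   0   0   0   1   4   2  -4  -3  -2  -4  -3
-125 313 268 136  39  10   8   9  13  12  15  19  11  13  15  15  13   9  14  11  15  21  38 122 249 312
-125  -2   0   2  -2   0   0  -2  -2  -3  -4   0   3  -1   0  -2   0   2  -3   0   1  -1   3   2  -1  -2
```

```bash
cat > prof.py <<'E'
from h import *
im=viewer.read_camera('side')
o=env.get_obs(); print(o['time_s'],o['tool_pos'],o['grip_width'],o['grasp_force'],o['force'],o['wrist_torque'],o['effort'].round(1))
a=np.radians(o['tool_rot'][2]); ux=np.array([np.cos(a),np.sin(a)]); uy=np.array([-np.sin(a),np.cos(a)])
Y=np.arange(-54,55,4); print('Y   ',' '.join('%3d'%k for k in Y))
for X in(.0095,):
  for z in(.0,.01,.02,.03,.04,.05,.06,.07,.08):
    P=np.array([np.r_[o['tool_pos'][:2]+X*ux+y*1e-3*uy,o['tool_pos'][2]+z] for y in Y]); uv=proj('side',P).astype(np.float32)[None]
    v=cv2.remap(im,uv[...,0],uv[...,1],cv2.INTER_LINEAR)[0].astype(int)
    print('%.2f'%z,' '.join('%3d'%k for k in v[:,0]),uv[0,0].round(1))
E
python3 prof.py
```

```text
9.65 [ 0.40898849 -0.27292557  0.01691349] 0.05206326380410664 0.6764010130427778 [ 1.62381809 -0.37707767  1.28000532] [-0.17044604 -0.2691952   0.04288085] [  0.2 -23.1   6.2 -23.9   0.2   0.5   0. ]
Y    -54 -50 -46 -42 -38 -34 -30 -26 -22 -18 -14 -10  -6  -2   2   6  10  14  18  22  26  30  34  38  42  46  50  54
0.00 163 167 170 168 150 125 111 120 151 176 176 157 154 161 162 174 183 173 145 119 112 125 150 166 172 172 172 174 [326.3 162.3]
0.01 161 164 166 159 134 107 112 149 176 179 171 161 157 158 157 164 174 180 171 139 108 110 131 155 171 174 174 177 [326.2 159.8]
0.02 165 168 169 160 129  89  87 130 158 164 163 163 165 167 170 172 175 177 166 132  87  85 114 141 166 178 182 183 [326.2 157.4]
0.03 173 174 173 167 140  86  47  80 131 162 170 170 170 171 172 174 175 170 148 100  52  59 114 157 177 184 187 189 [326.2 154.9]
0.04 177 176 175 174 156 100  44  73 137 176 186 185 184 184 183 178 170 160 142 103  56  66 133 174 185 187 189 191 [326.2 152.4]
0.05 185 179 176 170 135  75  37  77 143 181 188 187 185 183 182 177 173 165 154 122  67  55 111 165 185 190 192 192 [326.2 149.9]
0.06 187 185 183 165 112  49  37  93 152 181 188 186 183 180 178 178 177 176 173 158 105  53  79 145 180 191 192 190 [326.2 147.4]
0.07 174 174 169 133  70  31  54 125 171 186 189 188 185 184 182 181 182 182 181 171 123  57  43 111 164 182 182 180 [326.2 144.8]
0.08  60  62  62  49  33  33  53  99 136 148 155 163 173 178 179 181 182 183 182 170 126  62  31  42  60  71  73  92 [326.2 142.3]
```

>>> {"api": "apply_moves", "payload": {"moves": [[0,0,0,0,0,0,0.7],[0,0,0,0,0,0,0.85],[0,0,0,0,0,0,0.85],[0,0,0,0,0,0,0.85],[0,0,0.02,0,0,0,0.85],[0,0,0.04,0,0,0,0.85],[0,0,0.06,0,0,0,0.85],[0,0,0.06,0,0,0,0.85],[0,0,0.06,0,0,0,0.85]]}}

```text
time_s: 10.55
tool_pos: [0.4086, -0.2729, 0.0046]
tool_rot: [-179.9, 0.0, 75.5]
force: [-0.3, 0.5, -0.1]
grip_width: 0.074
grasp_force: 0.0
```

```bash
python3 prof.py
```

```text
10.6 [ 0.40880797 -0.27294717  0.00482197] 0.07367615729623977 0.0 [-1.0061364   0.09941277 -0.34802068] [-0.07911115  0.05998106  0.02287008] [  0.  -24.7   6.7 -24.5  -0.    0.1   0. ]
Y    -54 -50 -46 -42 -38 -34 -30 -26 -22 -18 -14 -10  -6  -2   2   6  10  14  18  22  26  30  34  38  42  46  50  54
0.00 169 174 176 176 162 140 136 130 118 120 131 135 144 145 137 136 127 127 139 130 121 141 164 173 176 177 178 177 [326.3 165.2]
0.01 163 169 172 166 149 137 135 129 142 158 156 145 150 157 154 159 166 156 129 119 118 125 149 166 172 172 173 174 [326.3 162.8]
0.02 159 156 145 132 118 108 114 147 176 184 175 161 156 156 156 166 176 179 163 129 105 104 123 141 152 163 172 176 [326.3 160.3]
0.03 163 150 111  67  73  85 106 149 168 167 164 163 163 162 165 170 174 176 170 139  95  87  89  72  95 149 174 182 [326.3 157.9]
0.04 169 152 108  65  88 101  83  95 137 162 168 168 168 170 172 174 176 171 148 104  81 103 103  76  92 150 179 187 [326.3 155.4]
0.05 171 144  89  62 115 133 100  98 147 178 184 183 183 183 181 177 170 161 141 101  80 116 131  97  81 134 176 188 [326.3 153. ]
0.06 167 120  58  58 120 139 104  95 147 181 188 186 185 184 182 177 171 162 146 111  84 113 131  98  63 104 164 187 [326.3 150.4]
0.07 142  90  37  53 107 117  87 107 157 185 189 186 183 181 179 179 178 174 166 139  92  79  95  77  44  65 128 162 [326.3 147.9]
0.08  49  36  33  42  66  75  81 131 170 181 182 180 177 174 171 172 172 173 173 163 126  79  52  43  35  31  44  59 [326.3 145.4]
```

>>> {"api": "apply_moves", "payload": {"moves": [[0,0,0.025,0,0,0,0.8],[0,0,0.05,0,0,0,0.75],[0,0,0.05,0,0,0,0.73],[0,0,0.05,0,0,0,0.71],[0,0,0.05,0,0,0,0.7],[0,0,0.05,0,0,0,0.7],[0,0,0.05,0,0,0,0.7],[0,0,0.05,0,0,0,0.7]]}}

```text
time_s: 11.4
tool_pos: [0.4095, -0.2731, -0.005]
tool_rot: [-180.0, 0.0, 75.5]
force: [2.8, -1.7, -3.6]
grip_width: 0.0616
grasp_force: 15.0
```

```bash
python3 prof.py
```

```text
11.45 [ 0.40952325 -0.27309463 -0.00494666] 0.06140274709769484 15.079189291222974 [ 4.05870719 -1.69889219 -3.22350423] [-0.5342606  -0.68741967 -0.03893168] [  0.3 -26.4   7.7 -23.1   0.4   1.3   0.1]
Y    -54 -50 -46 -42 -38 -34 -30 -26 -22 -18 -14 -10  -6  -2   2   6  10  14  18  22  26  30  34  38  42  46  50  54
0.00 175 177 176 165 147 125 107 106 111 114 108  96  88  86  93 107 114 115 108  97  98 115 135 159 178 182 182 181 [326.1 167.5]
0.01 169 173 176 176 172 155 139 132 123 133 146 135 123 124 137 156 147 134 134 128 117 134 156 167 174 177 178 177 [326.1 165.1]
0.02 163 168 170 166 159 150 145 131 122 134 142 138 141 153 152 153 150 131 115 114 115 115 128 147 164 172 173 174 [326.1 162.7]
0.03 160 163 161 138  92  76  96 130 159 166 162 156 147 148 153 159 163 160 152 126  95  66  62 115 158 172 173 176 [326.1 160.3]
0.04 164 166 162 137  83  49  77 129 156 163 163 163 164 166 170 171 175 178 174 146  92  45  51 114 161 177 179 182 [326.1 157.8]
0.05 172 172 160 123  66  35  48  72 117 154 168 169 169 169 171 173 175 173 155 111  67  41  43  97 154 180 186 188 [326.1 155.4]
0.06 179 172 146  90  41  41  53  69 119 165 182 184 183 183 182 178 171 163 145 106  66  43  32  71 138 175 187 190 [326.1 152.9]
0.07 177 158 114  57  31  51  64  67 110 162 185 187 185 184 182 179 172 164 152 118  74  44  26  39  97 152 176 180 [326.  150.4]
0.08  62  56  40  33  40  48  52  66 116 161 180 181 178 175 175 175 174 170 161 136  88  56  42  31  42  59  64  66 [326.  147.9]
```

>>> {"api": "apply_moves", "payload": {"moves": [[0,0,-0.03,0,0,0,0.7],[0,0,-0.08,0,0,0,0.7],[0,0,-0.15,0,0,0,0.7],[0,0,-0.25,0,0,0,0.7],[0,0,-0.4,0,0,0,0.7],[0,0,-0.4,0,0,0,0.7],[0,0,-0.4,0,0,0,0.7],[0,0,-0.4,0,0,0,0.7],[0,0,-0.4,0,0,0,0.7]]}}

```text
time_s: 12.35
tool_pos: [0.4078, -0.2724, 0.0738]
tool_rot: [-179.8, -0.0, 75.5]
force: [-0.1, -0.2, -1.6]
grip_width: 0.0611
grasp_force: 13.1
```

```bash
cat > pl.py <<'E'
# fit pliers blue handles + steel nose end by both cameras: report blue blob centroids triangulated
from h import *
def look():
    o=env.get_obs(); print(o['time_s'],o['tool_pos'].round(4),o['tool_rot'].round(2),round(o['grip_width'],4),round(float(o['grasp_force']),1),o['force'].round(2))
    return {c:viewer.read_camera(c)[:,:,::-1].copy() for c in('top','side')},o
if __name__=='__main__':
    I,o=look()
    a=np.radians(o['tool_rot'][2]); ux=np.array([np.cos(a),np.sin(a)]); uy=np.array([-np.sin(a),np.cos(a)])
    Y=np.arange(-30,31,3)
    for c in('top','side'):
      for x in(110,120,127,131,135,140,146):
        for dz in(0.006,):
          P=np.array([np.r_[o['tool_pos'][:2]+x*1e-3*ux+y*1e-3*uy,o['tool_pos'][2]+.041-.026+dz] for y in Y]); uv=proj(c,P).astype(np.float32)[None]
          v=cv2.remap(I[c],uv[...,0],uv[...,1],cv2.INTER_LINEAR)[0].astype(int); print(c,x,' '.join('%3d'%k for k in v[:,0]*2-v[:,2]),uv[0,10].round(1))
    for c in I: cv2.imwrite(f'pics/{c}_l.png',I[c])
E
python3 pl.py
```

```text
12.35 [ 0.4078 -0.2724  0.0738] [-1.7977e+02 -1.0000e-02  7.5470e+01] 0.0611 13.1 [-0.1  -0.18 -1.63]
top 110  20  14  10   5   7  16  52  71  51  38  60  64  25   7   3   4   7  14  25  25  17 [434.7 278.9]
top 120  14   6   7   7   6  22  49  76  69  67  79  75  56  29  15  10   9   6   8  14  14 [430.8 278. ]
top 127  12  11   5   7   7  16  43  66  58  53  59  63  59  32  12   6   9  10   7  10   8 [428.1 277.3]
top 131  12   8   3   8  16  10  21  34  30  18  25  33  35  23  10   7  14  13  10   8   3 [426.6 277. ]
top 135   8   5   3   6   5  13  12  10   8  10  17  21  13   8  10   6  11  16  11   5   0 [425.  276.6]
top 140   5   0   3   4   8  13  11   4   5   8   7  10   7  10  14  18  10  13   9   4   0 [423.1 276.2]
top 146   7   8   6   5   8  12  14   7   7   4   4   7  13  14  18  16  10   7   8   6   7 [420.8 275.6]
side 110  52  37  33  40  46  53  64  70  65  65  70  67  56  50  53  53  50  42  39  49  62 [342.2 165.7]
side 120  56  41  30  30  33  44  56  64  60  59  65  62  54  46  43  42  35  28  29  43  62 [342. 168.]
side 127  58  46  33  27  28  40  58  70  66  60  64  67  54  38  30  25  22  21  29  49  66 [341.9 169.6]
side 131  61  47  33  24  25  35  54  63  60  53  57  62  52  36  26  23  22  20  32  49  65 [341.8 170.6]
side 135  56  48  34  25  23  29  39  46  44  39  43  47  41  29  23  23  22  24  34  50  62 [341.7 171.5]
side 140  45  38  29  24  23  24  25  30  28  26  29  30  28  24  23  22  23  24  32  47  50 [341.6 172.7]
side 146  41  33  30  27  26  23  24  24  26  25  25  23  24  25  22  22  23  28  36  42  42 [341.4 174.1]
```

>>> {"api": "apply_moves", "payload": {"moves": [[0,0,-0.1,0,0,0,0.7],[0,0,-0.25,0,0,0,0.7],[0.05,0,-0.4,0,0,0,0.7],[0.15,0,-0.55,0,0,0,0.7],[0.3,0.01,-0.7,0,0,0,0.7],[0.45,0.02,-0.85,0,0,0,0.7],[0.6,0.03,-0.95,0,0,0,0.7],[0.74,0.03,-0.98,0,0,0,0.7],[0.74,0.03,-0.98,0,0,0,0.7]]}}

```text
time_s: 13.35
tool_pos: [0.4536, -0.1266, 0.2713]
tool_rot: [-179.9, -0.0, 75.9]
force: [0.4, 0.1, -1.7]
grip_width: 0.0614
grasp_force: 13.1
```

>>> {"api": "apply_moves", "payload": {"moves": [[0.05,-0.01,-0.12,0,0,0,0.7],[0.15,-0.03,-0.28,0,0,0,0.7],[0.28,-0.06,-0.45,0,0,0,0.7],[0.43,-0.09,-0.6,0,0,0,0.7],[0.58,-0.12,-0.7,0,0,0,0.7],[0.73,-0.15,-0.7,0,0,0,0.7],[0.88,-0.18,-0.7,0,0,0,0.7]]}}

```text
time_s: 14.05
tool_pos: [0.462, 0.0485, 0.4109]
tool_rot: [-179.9, 0.0, 75.4]
force: [-0.4, -0.7, -1.9]
grip_width: 0.0613
grasp_force: 13.1
```

>>> {"api": "apply_moves", "payload": {"moves": [[0.16,-0.05,0,0,0,0,0.7],[0.32,-0.1,0,0,0,0,0.7],[0.48,-0.15,0,0,0,0,0.7],[0.64,-0.2,0,0,0,0,0.7],[0.76,-0.24,0,0,0,0,0.7],[0.86,-0.27,0,0,0,0,0.7],[0.86,-0.27,0,0,0,0,0.7],[0.86,-0.27,0,0,0,0,0.7]]}}

```text
time_s: 14.85
tool_pos: [0.4529, 0.2272, 0.4105]
tool_rot: [-179.9, 0.1, 75.4]
force: [0.1, -0.0, -1.0]
grip_width: 0.0614
grasp_force: 13.1
```

```bash
python3 mv.py .3955,.335,.22,5
```

```text
t 14.85 [0.4529 0.2272 0.4105] [-1.7991e+02  1.1000e-01  7.5420e+01] w 0.0614 gf 13.148412950104102 F [ 0.07 -0.02 -1.  ] q [-54.  -1.  24.  81.   0. 100. -44.]
.3955,.335,.22,5 [ 0.4511 -0.4119  0.9522] [-1.000e-04  1.800e-03  8.194e-01]
```

>>> {"api": "apply_moves", "payload": {"moves": [[0.03,-0.03,0.02,0,0,0.06,0.7],[0.06,-0.06,0.06,0,0,0.13,0.7],[0.1,-0.1,0.12,0,0,0.2,0.7],[0.15,-0.15,0.2,0,0,0.28,0.7],[0.2,-0.19,0.3,0,0,0.36,0.7],[0.25,-0.23,0.4,0,0,0.44,0.7],[0.3,-0.27,0.5,0,0,0.52,0.7],[0.34,-0.31,0.6,0,0,0.6,0.7],[0.38,-0.35,0.7,0,0,0.68,0.7],[0.42,-0.38,0.8,0,0,0.75,0.7],[0.45,-0.41,0.9,0,0,0.82,0.7],[0.45,-0.41,0.95,0,0,0.82,0.7],[0.45,-0.41,0.95,0,0,0.82,0.7],[0.45,-0.41,0.95,0,0,0.82,0.7],[0.45,-0.41,0.95,0,0,0.82,0.7]]}}

```text
time_s: 16.35
tool_pos: [0.3966, 0.3356, 0.2226]
tool_rot: [-179.9, -0.0, 5.0]
force: [-0.0, 0.2, -1.2]
grip_width: 0.061
grasp_force: 13.1
```

```bash
python3 mv.py .3955,.335,.06,5
```

```text
t 16.35 [0.3966 0.3356 0.2226] [-1.7989e+02 -3.0000e-02  4.9800e+00] w 0.061 gf 13.144437979208305 F [-0.05  0.18 -1.22] q [ -59.    1.   17.  100.   -0.   79. -128.]
.3955,.335,.06,5 [-0.0063  0.0043  0.8129] [-0.0013 -0.0003 -0.0002]
```

>>> {"api": "apply_moves", "payload": {"moves": [[-0.006,0.004,0.1,0,0,0,0.7],[-0.006,0.004,0.25,0,0,0,0.7],[-0.006,0.004,0.4,0,0,0,0.7],[-0.006,0.004,0.55,0,0,0,0.7],[-0.006,0.004,0.7,0,0,0,0.7],[-0.006,0.004,0.85,0,0,0,0.7],[-0.006,0.004,0.96,0,0,0,0.7],[-0.006,0.004,0.96,0,0,0,0.7],[-0.006,0.004,0.96,0,0,0,0.7]]}}

```text
time_s: 17.25
tool_pos: [0.3949, 0.3355, 0.0302]
tool_rot: [-179.9, 0.0, 5.0]
force: [0.8, -0.0, -0.4]
grip_width: 0.0613
grasp_force: 13.1
```

```bash
cat > tip.py <<'E'
from pl import *
I,o=look(); np.savez('pics/tip.npz',**I)
h=float(__import__('sys').argv[1]) # z offset of plane above TCP
a=np.radians(o['tool_rot'][2]); ux=np.array([np.cos(a),np.sin(a)]); uy=np.array([-np.sin(a),np.cos(a)])
Y=np.arange(-30,31,2); print('Y',' '.join('%3d'%k for k in Y))
for c in('top','side'):
  for x in(30,40,50,56,62,70,80,90,100,110,118,122,126,130,134,138,142,146,150):
    P=np.array([np.r_[o['tool_pos'][:2]+x*1e-3*ux+y*1e-3*uy,o['tool_pos'][2]+h] for y in Y]); uv=proj(c,P).astype(np.float32)[None]
    v=cv2.remap(I[c],uv[...,0],uv[...,1],cv2.INTER_LINEAR)[0].astype(int); print(c,x,' '.join('%3d'%k for k in v.sum(-1)//3),uv[0,15].round(0))
E
python3 tip.py .024
```

```text
17.25 [0.3949 0.3355 0.0302] [-1.7993e+02  2.0000e-02  5.0100e+00] 0.0613 13.1 [ 0.83 -0.03 -0.45]
Y -30 -28 -26 -24 -22 -20 -18 -16 -14 -12 -10  -8  -6  -4  -2   0   2   4   6   8  10  12  14  16  18  20  22  24  26  28  30
top 30  53  53  52  57  66  69  74  77  74  65  57  50  48  52  55  61  70  80  93 102 107 107 104 102  99  97  93  91  87  81  76 [239. 289.]
top 40  48  49  51  56  63  69  74  75  73  70  68  65  63  61  59  59  61  62  63  65  74  84  93 100 104 106 106 102 100 101 101 [239. 285.]
top 50 138 140 141 141 144 151 154 154 145 134 120 107  99  93  85  78  72  66  63  63  65  69  72  74  77  87  96  99  99  99  97 [239. 281.]
top 56 163 159 158 159 157 156 157 154 147 135 122 108  95  86  85  90  97  94  81  68  59  58  66  71  75  78  80  85  90  95  94 [239. 279.]
top 62 164 164 164 163 162 159 157 152 147 141 125 113 104  99  97  93  90  89  88  85  75  63  56  56  62  72  75  77  79  82  85 [238. 277.]
top 70 165 165 166 164 164 164 165 162 159 155 148 143 141 139 135 131 126 126 129 132 129 117 101  81  66  58  58  66  69  71  72 [238. 274.]
top 80 158 159 15
[... 3899 characters left out ...]
 138 138 137 137 136 136 134 131 127 125 125 126 125 125 126 126 124 123 127 131 136 140 143 145 145 144 142 [344. 327.]
side 138 135 137 138 138 138 137 137 137 137 137 137 137 137 136 136 136 136 134 132 125 116 105 101 110 122 133 141 144 145 144 138 [343. 328.]
side 142 134 137 137 137 137 137 138 138 139 140 141 141 141 140 139 139 138 135 131 123 107  92  83  86 106 125 138 144 145 143 139 [341. 328.]
side 146 136 137 138 137 138 138 138 138 140 142 144 145 145 145 144 141 139 137 133 124 111  94  83  88 104 124 136 142 144 141 133 [339. 329.]
side 150 137 137 137 138 138 140 140 141 142 143 144 145 146 145 144 142 139 137 135 130 121 106  90  85  96 114 132 139 141 138 128 [338. 329.]
```

```bash
python3 - <<'E'
from fit import *
im=cv2.imread('pics/side0.png')
g=rect(im,'side',.60,.39,.09,.10,.0085,1000).mean(2)
p,c=fit(smooth(ring),-g,[.5525,.3455,.1],.60,.39,.09,.10); print('ring',p[:2],np.degrees(p[2]),c,'lugs',p[:2]-.026*np.array([np.cos(p[2]),np.sin(p[2])]))
E
python3 mv.py .398,.334,.03,5
```

```text
ring [0.55503336 0.34990743] 6.098420551407533 0.875692448102113 lugs [0.52918049 0.34714528]
t 17.35 [0.3955 0.3363 0.0312] [-1.7983e+02 -8.0000e-02  5.0100e+00] w 0.0615 gf 13.14387389458716 F [ 0.49 -0.17 -1.01] q [ -58.   11.   16.  113.   -4.   56. -125.]
.398,.334,.03,5 [0.0116 0.0126 0.006 ] [-0.002  -0.0009  0.0001]
```

>>> {"api": "apply_moves", "payload": {"moves": [[0.01,0.006,0,0,0,0,0.65],[0.017,0.009,0,0,0,0,0.55],[0.017,0.009,0,0,0,0,0.5],[0.017,0.009,0,0,0,0,0.46],[0.017,0.009,0,0,0,0,0.44],[0.017,0.009,0,0,0,0,0.44],[0.017,0.009,0,0,0,0,0.44]]}}

```text
time_s: 18.05
tool_pos: [0.3975, 0.3336, 0.0291]
tool_rot: [-180.0, 0.1, 5.0]
force: [-0.9, 0.2, -1.0]
grip_width: 0.039
grasp_force: 22.8
```

```bash
cat > cmp.py <<'E'
from pl import *
import sys
A=np.load('pics/tip.npz'); I,o=look(); np.savez(sys.argv[1],**I)
print(o['tool_pos'])
for c,(x0,x1,y0,y1) in dict(side=(352,382,300,335),top=(224,252,266,292)).items():
    t=A[c][y0:y1,x0:x1]; s=I[c][y0-8:y1+8,x0-8:x1+8]
    r=cv2.matchTemplate(s,t,cv2.TM_CCOEFF_NORMED); _,v,_,(mx,my)=cv2.minMaxLoc(r)
    def sub(a,b,c_): return .5*(a-c_)/(a-2*b+c_)
    print(c,v,mx-8+sub(r[my,mx-1],v,r[my,mx+1]) if 0<mx<16 else mx-8,my-8+sub(r[my-1,mx],v,r[my+1,mx]) if 0<my<16 else my-8)
E
python3 cmp.py pics/sq.npz
```

```text
18.05 [0.3975 0.3336 0.0291] [-1.7997e+02  8.0000e-02  5.0100e+00] 0.039 22.8 [-0.91  0.17 -0.96]
[0.39751338 0.33363068 0.02911749]
side 0.6913430690765381 -0.1680028 0.21418808
top 0.9261425733566284 0.80856013 -1.1826435
```

```bash
cat > prof2.py <<'E'
from h import *
import sys
def prof(f,tp,yaw,h,xs,Y=np.arange(-44,45,2)):
    I=np.load(f); a=np.radians(yaw); ux=np.array([np.cos(a),np.sin(a)]); uy=np.array([-np.sin(a),np.cos(a)]); print('Y      ',' '.join('%3d'%k for k in Y))
    for c in('top','side'):
      for x in xs:
        P=np.array([np.r_[tp[:2]+x*1e-3*ux+y*1e-3*uy,tp[2]+h] for y in Y]); uv=proj(c,P).astype(np.float32)[None]
        v=cv2.remap(I[c],uv[...,0],uv[...,1],cv2.INTER_LINEAR)[0].astype(int); print('%4s %3d'%(c,x),' '.join('%3d'%k for k in v.sum(-1)//3))
E
python3 - <<'E'
from prof2 import *
prof('pics/sq.npz',np.array([.3975,.3336,.0291]),5,.045,(60,75,90,105,120,126,130,134))
prof('pics/tip.npz',np.array([.3949,.3355,.0302]),5,.045,(60,75,90,105,120,126,130,134))
E
```

```text
Y       -44 -42 -40 -38 -36 -34 -32 -30 -28 -26 -24 -22 -20 -18 -16 -14 -12 -10  -8  -6  -4  -2   0   2   4   6   8  10  12  14  16  18  20  22  24  26  28  30  32  34  36  38  40  42  44
 top  60 157 160 159 160 163 167 165 166 167 165 163 163 159 152 139 123 109  99  89  84  84  87  90  88  81  70  60  54  56  62  68  74  75  77  81  85  85  85  84  81  83  82  81  79  77
 top  75 155 154 156 156 155 156 157 159 159 160 160 159 160 166 172 177 178 168 157 146 142 138 137 138 143 161 172 175 165 140 111  82  61  57  61  68  73  77  79  79  78  79  79  81  81
 top  90 125 122 119 118 117 117 116 115 114 115 118 133 151 167 174 170 160 144 130 121 117 116 115 119 124 135 156 176 184 181 166 141 122 112 103  89  70  58  53  56  63  70  74  75  77
 top 105 132 131 131 130 133 133 133 134 132 134 142 155 170 167 157 145 138 139 140 141 145 145 146 146 144 144 145 151 163 173 169 153 129 111 100  96  97  99 101 105 108 105  95  81  70
 top 120 133 136 138 138 136 141 148 154 162 170 176 173 163 145 136 133 133 137 139 135 126 111  98  94  97 104 111 126 147 165 177 167 148 125 106  99 103
[... 4623 characters left out ...]
8 113 126 131 132 133 138 149 161 162 150 143 145 161 164 153 131 121 120 122 118 111 109 109 108 105 107 111 116 118 119 121 123 123
side 126 151 151 150 149 145 136 117  98  82  81  84  94 111 124 134 138 140 147 156 166 164 155 141 144 152 158 145 131 123 128 129 127 124 125 128 132 133 135 138 140 141 140 140 140 139
side 130 149 150 149 146 138 126 109  90  79  77  83  95 110 125 133 137 140 144 149 155 153 141 130 129 139 142 134 118 108 104 108 114 120 125 129 133 137 140 142 144 146 146 146 146 146
side 134 155 153 151 147 140 124 105  86  78  79  87 103 117 129 136 137 138 138 138 137 136 132 127 123 121 118 113 107 105 106 108 112 117 121 126 132 135 138 141 144 145 145 145 145 145
```

>>> {"api": "apply_moves", "payload": {"moves": [[0,0,0,0,0,0,0.5],[0,0,0,0,0,0,0.6],[0,0,0,0,0,0,0.68],[0,0,0.02,0,0,0,0.7],[0,0,0.05,0,0,0,0.7],[0,0,0.08,0,0,0,0.7],[0,0,0.11,0,0,0,0.7],[0,0,0.13,0,0,0,0.7],[0,0,0.13,0,0,0,0.7],[0,0,0.13,0,0,0,0.7],[0,0,0.13,0,0,0,0.7]]}}

```text
time_s: 19.25
tool_pos: [0.3978, 0.3339, 0.0034]
tool_rot: [-179.9, 0.1, 5.0]
force: [0.3, 0.4, -1.7]
grip_width: 0.061
grasp_force: 13.2
```

```bash
python3 mv.py .399,.3345,-.003,5; python3 - <<'E'
from prof2 import *
from pl import look
I,o=look(); np.savez('pics/a.npz',**I); prof('pics/a.npz',o['tool_pos'],5,.045,(80,105,120,126,130,134),np.arange(-26,27,2))
E
```

```text
t 19.25 [0.3978 0.3339 0.0034] [-1.7995e+02  5.0000e-02  5.0000e+00] w 0.061 gf 13.158644351642579 F [ 0.3   0.36 -1.73] q [ -58.   13.   16.  114.   -5.   53. -124.]
.399,.3345,-.003,5 [ 0.0065 -0.0026  0.0321] [-0.0006  0.0006  0.0001]
19.25 [0.3978 0.3339 0.0034] [-1.7995e+02  5.0000e-02  5.0000e+00] 0.061 13.2 [ 0.3   0.36 -1.73]
Y       -26 -24 -22 -20 -18 -16 -14 -12 -10  -8  -6  -4  -2   0   2   4   6   8  10  12  14  16  18  20  22  24  26
 top  80 158 160 159 158 156 153 153 158 167 176 177 172 164 157 162 169 170 165 150 134 119 105  82  67  58  55  62
 top 105 131 133 131 131 133 134 139 150 164 177 171 161 152 159 171 174 167 154 145 139 133 124 111 101  96  97  94
 top 120 132 124 115 106 106 118 138 157 167 174 176 165 155 157 164 167 153 137 124 116 111 104  98  97  96  97  99
 top 126 134 124 113 102  97 108 124 142 156 167 169 160 148 147 150 149 136 122 110 104 100  99  99  98  99  98  97
 top 130 133 127 118 108  98  98 108 122 139 149 151 146 134 127 124 124 120 120 117 114 110 105 103 101 101 101 101
 top 134 132 129 118 107  96  95 104 117 129 139 140 134 125 113 109 110 117 127 131 134 135 129 123 118 117 118 121
side  80 150 150 149 150 151 151 153 155 162 167 168 161 146 136 138 156 165 166 152 137 127 130 141 146 147 146 143
side 105 116 117 119 122 125 129 133 136 140 150 157 157 145 135 138 152 160 154 141 128 130 135 139 140 140 141 142
side 120 137 138 138 137 137 137 137 140 147 156 168 164 154 139 143 154 160 152 133 121 119 124 129 132 137 140 143
side 126 138 138 138 137 137 138 138 140 144 153 162 163 154 145 147 160 161 147 127 111 111 115 121 126 130 136 142
side 130 137 137 137 138 138 137 137 140 144 150 158 155 147 134 135 139 142 131 116 102  98 105 113 120 126 134 140
side 134 137 137 137 137 137 137 137 138 139 140 142 141 136 131 128 126 119 110  99  90  90  97 106 116 125 134 137
```

>>> {"api": "apply_moves", "payload": {"moves": [[0.009,-0.005,0.01,0,0,0,0.7],[0.009,-0.005,0.02,0,0,0,0.7],[0.009,-0.005,0.03,0,0,0,0.7],[0.009,-0.005,0.03,0,0,0,0.7],[0.009,-0.005,0.03,0,0,0,0.7],[0.009,-0.005,0.03,0,0,0,0.7]]}}

```text
time_s: 19.95
tool_pos: [0.3993, 0.3348, -0.0028]
tool_rot: [-180.0, 0.1, 5.0]
force: [0.5, -0.0, -1.8]
grip_width: 0.0612
grasp_force: 13.2
```

>>> {"api": "apply_moves", "payload": {"moves": [[0,0,0.006,0,0,0,0.7],[0,0,0.012,0,0,0,0.7],[0,0,0.018,0,0,0,0.7],[0,0,0.022,0,0,0,0.7],[0,0,0.022,0,0,0,0.7],[0,0,0.022,0,0,0,0.7]]}}

```text
time_s: 20.55
tool_pos: [0.3992, 0.3348, -0.0073]
tool_rot: [-180.0, 0.1, 5.0]
force: [0.6, 0.5, -0.7]
grip_width: 0.0612
grasp_force: 13.2
```

>>> {"api": "apply_moves", "payload": {"moves": [[0,0,0.003,0,0,0,0.7],[0,0,0.006,0,0,0,0.7],[0,0,0.01,0,0,0,0.7],[0,0,0.01,0,0,0,0.7],[0,0,0.01,0,0,0,0.7]]}}

```text
time_s: 21.05
tool_pos: [0.3992, 0.3348, -0.0093]
tool_rot: [-180.0, 0.1, 5.0]
force: [0.4, -0.4, -1.9]
grip_width: 0.0618
grasp_force: 13.2
```

```bash
cat > F.py <<'E'
from h import *
f=[];z=[];t=[]
for i in range(6): viewer.read_camera('top'); o=env.get_obs(); f.append(o['force']); t.append(o['wrist_torque']); z.append(o['tool_pos'])
print(o['time_s'],'F',np.mean(f,0).round(2),'T',np.mean(t,0).round(3),'p',np.mean(z,0).round(4),o['tool_rot'].round(2),round(o['grip_width'],4),round(float(o['grasp_force']),1))
E
python3 F.py
```

```text
21.35 F [ 0.04  0.19 -1.19] T [-0.057  0.153 -0.002] p [ 0.3993  0.3348 -0.0092] [-1.7996e+02  7.0000e-02  5.0100e+00] 0.0611 13.2
```

>>> {"api": "apply_moves", "payload": {"moves": [[0,0,0.003,0,0,0,0.7],[0,0,0.006,0,0,0,0.7],[0,0,0.006,0,0,0,0.7]]}}

```text
time_s: 21.65
tool_pos: [0.3992, 0.3347, -0.0105]
tool_rot: [-180.0, 0.1, 5.0]
force: [0.1, -0.6, -1.5]
grip_width: 0.0612
grasp_force: 13.2
```

```bash
python3 F.py
```

```text
21.95 F [ 0.02  0.01 -1.12] T [-0.055  0.175  0.005] p [ 0.3992  0.3348 -0.0104] [-1.7996e+02  8.0000e-02  5.0000e+00] 0.0611 13.2
```

>>> {"api": "apply_moves", "payload": {"moves": [[0,0,0.003,0,0,0,0.7],[0,0,0.006,0,0,0,0.7],[0,0,0.006,0,0,0,0.7]]}}

```text
time_s: 22.25
tool_pos: [0.3992, 0.3348, -0.0117]
tool_rot: [-180.0, 0.1, 5.0]
force: [-0.8, 0.2, -0.9]
grip_width: 0.0612
grasp_force: 13.2
```

```bash
python3 F.py
```

```text
22.55 F [-0.08 -0.36 -0.81] T [-0.052  0.174  0.012] p [ 0.3992  0.3348 -0.0116] [-1.7996e+02  7.0000e-02  5.0000e+00] 0.0614 13.2
```

>>> {"api": "apply_moves", "payload": {"moves": [[0,0,0.004,0,0,0,0.7],[0,0,0.004,0,0,0,0.7],[0,0,0.004,0,0,0,0.7]]}}

```text
time_s: 22.85
tool_pos: [0.3992, 0.3348, -0.0124]
tool_rot: [-180.0, 0.1, 5.0]
force: [-0.2, 0.5, -1.0]
grip_width: 0.061
grasp_force: 13.2
```

```bash
python3 F.py
```

```text
23.15 F [-0.45 -0.17 -0.66] T [-0.028  0.168  0.016] p [ 0.3992  0.3348 -0.0124] [-1.7996e+02  8.0000e-02  5.0000e+00] 0.0611 13.2
```

>>> {"api": "apply_moves", "payload": {"moves": [[0,0,-0.007,0,0,0,0.7],[0,0,-0.008,0,0,0,0.66],[0,0,-0.009,0,0,0,0.62],[0,0,-0.01,0,0,0,0.58],[0,0,-0.011,0,0,0,0.54],[0,0,-0.012,0,0,0,0.5],[0,0,-0.013,0,0,0,0.47],[0,0,-0.014,0,0,0,0.44],[0,0,-0.014,0,0,0,0.4],[0,0,-0.014,0,0,0,0.38],[0,0,-0.014,0,0,0,0.38]], "grip_force": 40}}

```text
time_s: 24.25
tool_pos: [0.3993, 0.3348, -0.0096]
tool_rot: [-180.0, 0.1, 5.0]
force: [-0.0, -0.2, -0.9]
grip_width: 0.038
grasp_force: 39.8
```

```bash
python3 F.py;  python3 - <<'E'
from prof2 import *
from pl import look
I,o=look(); np.savez('pics/b.npz',**I); prof('pics/b.npz',o['tool_pos'],5,.045,(105,120,126,130,134),np.arange(-30,31,2))
S=np.hstack([cv2.resize(I['side'][300:375,300:400],(400,300),interpolation=3),cv2.resize(I['top'][205:280,190:290],(400,300),interpolation=3)]); cv2.imwrite('pics/m8.png',S)
E
```

```text
24.55 F [ 0.29  0.15 -1.23] T [-0.048  0.173  0.021] p [ 0.3992  0.3348 -0.0096] [-1.7997e+02  8.0000e-02  5.0000e+00] 0.0377 39.8
24.55 [ 0.3992  0.3348 -0.0096] [-1.7997e+02  8.0000e-02  5.0000e+00] 0.0377 39.8 [ 0.25  0.4  -1.92]
Y       -30 -28 -26 -24 -22 -20 -18 -16 -14 -12 -10  -8  -6  -4  -2   0   2   4   6   8  10  12  14  16  18  20  22  24  26  28  30
 top 105 131 132 135 145 156 166 167 159 148 136 132 124 114 101  91  87  88  92 103 120 142 163 173 173 165 147 137 128 119 106  98
 top 120 142 156 168 174 175 166 153 138 135 130 122 113 103  99  98  97 106 117 126 134 142 156 171 179 169 153 134 124 119 114 107
 top 126 149 162 170 173 166 143 125 112 109 107 105 101  96  96  99 103 111 122 128 130 131 139 151 166 173 164 146 123 111 104 100
 top 130 138 146 152 152 146 133 125 118 113 109 106 103  99  99 102 108 116 122 124 123 118 122 134 153 167 160 147 129 114 107 103
 top 134 134 129 125 120 118 119 128 133 134 132 127 122 118 115 116 121 125 125 120 113 109 109 119 133 147 148 146 141 135 130 127
side 105 117 119 123 127 134 143 153 158 154 138 123 113 112 113 115 117 116 113 106 102 110 125 144 155 153 140 120 111 110 111 111
side 120 138 138 140 145 154 159 159 147 133 123 126 133 138 139 139 139 139 139 139 139 139 141 145 152 161 159 147 124 115 120 132
side 126 138 139 141 148 156 162 154 144 134 143 154 164 163 152 143 139 140 142 143 144 143 141 138 142 151 161 156 140 132 139 157
side 130 137 138 142 149 155 155 148 131 126 130 142 147 144 131 120 115 115 120 126 133 136 131 125 123 141 155 158 145 134 137 149
side 134 138 137 140 143 145 143 136 123 113 106 108 109 105  98  92  93  95 100 112 124 129 126 114 112 119 135 139 134 120 115 116
```

>>> {"api": "apply_moves", "payload": {"moves": [[0,0,-0.01,0,0,0,0.38],[0,0,-0.03,0,0,0,0.38],[0,0,-0.06,0,0,0,0.38],[0,0,-0.1,0,0,0,0.38],[0,0,-0.15,0,0,0,0.38],[0,0,-0.2,0,0,0,0.38],[0,0,-0.25,0,0,0,0.38],[0,0,-0.3,0,0,0,0.38],[0,0,-0.35,0,0,0,0.38],[0,0,-0.38,0,0,0,0.38],[0,0,-0.38,0,0,0,0.38],[0,0,-0.38,0,0,0,0.38],[0,0,-0.38,0,0,0,0.38]]}}

```text
time_s: 25.95
tool_pos: [0.399, 0.3345, 0.0658]
tool_rot: [180.0, 0.1, 5.0]
force: [0.1, 0.3, -1.6]
grip_width: 0.0382
grasp_force: 39.7
```

```bash
python3 F.py;  python3 - <<'E'
from prof2 import *
from pl import look
I,o=look(); np.savez('pics/c.npz',**I)
S=np.hstack([cv2.resize(I['side'][260:350,290:390],(400,360),interpolation=3),cv2.resize(I['top'][190:280,190:290],(400,360),interpolation=3)]); cv2.imwrite('pics/m9.png',S)
E
```

```text
26.25 F [ 0.09 -0.27 -1.21] T [-0.048  0.219  0.02 ] p [0.3991 0.3345 0.0659] [-1.7999e+02  1.0000e-01  5.0100e+00] 0.0382 39.7
26.25 [0.3992 0.3347 0.0661] [-1.7999e+02  1.0000e-01  5.0100e+00] 0.0382 39.7 [ 0.97 -1.28 -0.96]
```

View pics/m9.png

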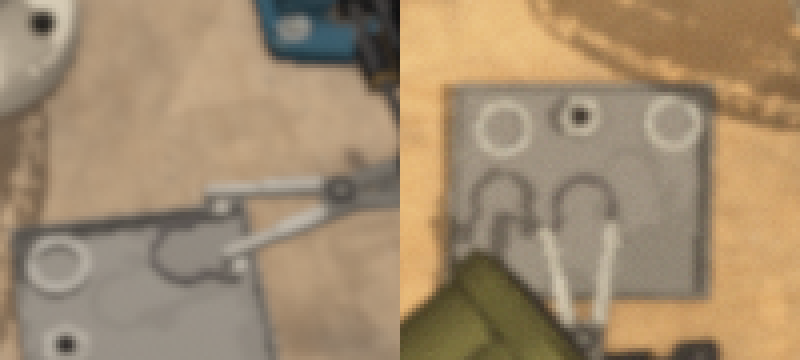

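>>> {"api": "apply_moves", "payload": {"moves": [[0,0,-0.1,0,0,-0.04,0.38],[0,0,-0.2,0,0,-0.1,0.38],[0,0,-0.32,0,0,-0.16,0.38],[0,0,-0.44,0,0,-0.22,0.38],[0.03,0,-0.56,0,0,-0.28,0.38],[0.08,0,-0.68,0,0,-0.34,0.38],[0.14,0,-0.8,0,0,-0.4,0.38],[0.2,0.03,-0.9,0,0,-0.46,0.38],[0.26,0.07,-0.97,0,0,-0.52,0.38],[0.28,0.12,-0.98,0,0,-0.58,0.38],[0.28,0.16,-0.98,0,0,-0.64,0.38],[0.28,0.2,-0.98,0,0,-0.7,0.38],[0.28,0.24,-0.98,0,0,-0.76,0.38],[0.28,0.27,-0.98,0,0,-0.82,0.38],[0.28,0.27,-0.98,0,0,-0.82,0.38]]}}

```text
time_s: 27.85
tool_pos: [0.4605, 0.2846, 0.2623]
tool_rot: [-179.9, 0.0, 75.4]
force: [-0.1, 0.4, -0.5]
grip_width: 0.0379
grasp_force: 39.7
```

```bash
python3 mv.py .455,.24,.41,75.5; python3 - <<'E'
from h import *
im=cv2.imread('pics/raw_top.png')
g=rect(im,'top',.66,-.065,.055,.055,.096,1000)
np.set_printoptions(linewidth=250)
print('cols y=-.065-c/1000, rows x=.66-r/1000')
for ch in(0,2):
    print(g[10:48:2,4:50:2,ch])
E
```

```text
t 27.85 [0.4605 0.2846 0.2623] [-1.7993e+02  1.0000e-02  7.5390e+01] w 0.0379 gf 39.69356266432442 F [-0.13  0.36 -0.55] q [-51.   3.  18.  93.  -1.  83. -48.]
.455,.24,.41,75.5 [-0.223   0.0288 -0.7384] [-0.0008  0.0001 -0.0012]
cols y=-.065-c/1000, rows x=.66-r/1000
[[102 107 112 117 118 115 114 117 118 111  98  77  60  54  57  68  83  96 104 109 108 105 101]
 [ 90 100 110 117 120 121 123 127 127 120 109  97  85  82  86  90  97 102 102 104 106 108 107]
 [ 80  95 112 122 130 137 140 141 138 131 123 120 116 114 113 112 109 107 108 109 108 110 112]
 [ 76  96 120 140 153 162 162 159 152 146 143 144 144 142 138 133 128 120 113 112 109 109 113]
 [ 83 109 133 156 169 172 171 167 160 156 159 160 161 160 156 149 145 135 121 114 110 109 111]
 [ 98 122 139 152 158 157 160 161 161 160 161 162 162 163 162 158 153 144 132 119 113 112 113]
 [111 123 131 129 127 132 142 151 160 162 156 155 150 151 157 159 159 152 140 130 119 114 113]
 [116 117 114 103  98 111 134 152 162 158 145 133 125 132 148 159 161 159 152 143 130 118 107]
 [118 112  99  81  79 101 132 151 162 155 135 116 108 120 142 159 163 1
[... 2080 characters left out ...]
9 202 204 208 214 216 208 178 133]
 [167 168 160 138 114 115 140 161 181 192 195 198 200 201 201 201 203 208 218 223 215 190 148]
 [168 168 157 134 110 103 119 143 166 181 188 192 195 195 194 195 197 209 222 227 221 195 157]
 [168 165 155 134 110  94 100 121 143 163 175 180 185 184 183 184 193 208 223 229 221 200 167]
 [169 167 158 135 109  89  87  99 114 129 145 157 162 162 166 177 195 214 227 230 220 200 171]
 [174 172 163 142 118  94  84  87  93 103 115 128 135 143 161 185 206 222 230 229 217 193 169]
 [183 181 173 158 141 115  97  92  89  96 104 112 126 145 173 201 219 227 231 227 213 190 166]
 [192 193 187 178 170 147 124 109 102 103 112 125 141 164 192 216 227 231 231 225 210 188 166]]
```

>>> {"api": "apply_moves", "payload": {"moves": [[-0.02,0,-0.15,0,0,0,0.38],[-0.06,0.01,-0.3,0,0,0,0.38],[-0.12,0.02,-0.45,0,0,0,0.38],[-0.2,0.03,-0.6,0,0,0,0.38],[-0.3,0.02,-0.74,0,0,0,0.38],[-0.42,0.0,-0.76,0,0,0,0.38],[-0.56,-0.01,-0.76,0,0,0,0.38],[-0.72,0.02,-0.76,0,0,0,0.38],[-0.88,0.06,-0.76,0,0,0,0.38],[-1,0.1,-0.76,0,0,0,0.38]]}}

```text
time_s: 28.85
tool_pos: [0.4294, 0.0852, 0.4147]
tool_rot: [-180.0, -0.1, 75.3]
force: [-0.1, -0.2, -1.3]
grip_width: 0.038
grasp_force: 39.7
```

```bash
python3 mv.py .46,-.10,.41,75.5
```

```text
t 28.85 [0.4294 0.0852 0.4147] [-1.7996e+02 -5.0000e-02  7.5280e+01] w 0.038 gf 39.70356375910342 F [-0.06 -0.19 -1.26] q [-45. -10.  25.  88.   4. 101. -34.]
.46,-.10,.41,75.5 [-0.8569  0.3833  0.0222] [-0.0005 -0.0006 -0.0026]
```

>>> {"api": "apply_moves", "payload": {"moves": [[-0.14,0.07,0,0,0,0,0.38],[-0.28,0.14,0,0,0,0,0.38],[-0.42,0.2,0,0,0,0,0.38],[-0.56,0.26,0,0,0,0,0.38],[-0.7,0.32,0,0,0,0,0.38],[-0.8,0.36,0,0,0,0,0.38],[-0.86,0.38,0,0,0,0,0.38],[-0.86,0.38,0,0,0,0,0.38]]}}

```text
time_s: 29.65
tool_pos: [0.4599, -0.0999, 0.4143]
tool_rot: [-179.9, -0.0, 75.2]
force: [0.1, 0.7, -1.7]
grip_width: 0.0383
grasp_force: 39.7
```

```bash
python3 mv.py .51,-.19,.22,40
```

```text
t 29.65 [ 0.4599 -0.0999  0.4143] [-1.7994e+02 -1.0000e-02  7.5230e+01] w 0.0383 gf 39.69408360309899 F [ 0.11  0.68 -1.66] q [-37.  -8.  41.  85.   5. 101. -10.]
.51,-.19,.22,40 [-0.3716  0.3582  0.9709] [-7.000e-04  1.000e-04  4.099e-01]
```

>>> {"api": "apply_moves", "payload": {"moves": [[-0.05,0.05,0,0,0,0.03,0.38],[-0.12,0.12,0.02,0,0,0.08,0.38],[-0.2,0.2,0.06,0,0,0.14,0.38],[-0.28,0.28,0.12,0,0,0.2,0.38],[-0.34,0.33,0.22,0,0,0.26,0.38],[-0.37,0.36,0.34,0,0,0.32,0.38],[-0.37,0.36,0.46,0,0,0.37,0.38],[-0.37,0.36,0.58,0,0,0.41,0.38],[-0.37,0.36,0.7,0,0,0.41,0.38],[-0.37,0.36,0.82,0,0,0.41,0.38],[-0.37,0.36,0.92,0,0,0.41,0.38],[-0.37,0.36,0.97,0,0,0.41,0.38],[-0.37,0.36,0.97,0,0,0.41,0.38]]}}

```text
time_s: 30.95
tool_pos: [0.5104, -0.1872, 0.2186]
tool_rot: [-179.8, 0.2, 40.2]
force: [0.0, 0.1, -0.4]
grip_width: 0.0381
grasp_force: 39.7
```

```bash
python3 mv.py .510,-.196,.12,40
```

```text
t 30.95 [ 0.5104 -0.1872  0.2186] [-1.7983e+02  1.6000e-01  4.0250e+01] w 0.0381 gf 39.68823913601227 F [ 0.02  0.14 -0.42] q [-30.   6.  51.  98.  -5.  79. -28.]
.510,-.196,.12,40 [-0.0287  0.0336  0.4931] [-0.002   0.0019  0.0029]
```

>>> {"api": "apply_moves", "payload": {"moves": [[0.01,0.02,0.1,0,0,0,0.38],[0.014,0.03,0.22,0,0,0.003,0.38],[0.014,0.03,0.34,0,0,0.003,0.38],[0.014,0.03,0.46,-0.002,0.002,0.003,0.38],[0.014,0.03,0.54,-0.002,0.002,0.003,0.38],[0.014,0.03,0.54,-0.002,0.002,0.003,0.38],[0.014,0.03,0.54,-0.002,0.002,0.003,0.38],[0.014,0.03,0.54,-0.002,0.002,0.003,0.38]]}}

```text
time_s: 31.75
tool_pos: [0.518, -0.1912, 0.1135]
tool_rot: [179.8, -0.2, 40.0]
force: [-0.2, 0.2, 0.1]
grip_width: 0.0378
grasp_force: 39.7
```

```bash
python3 F.py; cat > rf.py <<'E'
import sys
from fit import *
from pl import look
I,o=look(); np.savez('pics/d.npz',**I); im=I['top']
tp=o['tool_pos']; zr=tp[2]+.0161+.0025
a=np.radians(o['tool_rot'][2]); ux=np.array([np.cos(a),np.sin(a)]); uy=np.array([-np.sin(a),np.cos(a)])
# profile in tool frame at ring-top plane, nominal centre X=154.5
np.set_printoptions(linewidth=250)
X=np.arange(182,120,-2); Y=np.arange(26,-28,-2)
P=np.array([[np.r_[tp[:2]+x*1e-3*ux+y*1e-3*uy,zr] for y in Y] for x in X]); uv=proj('top',P.reshape(-1,3)).astype(np.float32).reshape(len(X),len(Y),2)
v=cv2.remap(im,uv[...,0],uv[...,1],cv2.INTER_CUBIC).astype(int)
print('Y      ',' '.join('%3d'%y for y in Y))
for i,x in enumerate(X): print('X %3d'%x,' '.join('%3d'%k for k in v[i].sum(-1)//3))
print('axle end in tool frame (own plane)',((np.array([.633,-.093])-tp[:2])@ux).round(4),((np.array([.633,-.093])-tp[:2])@uy).round(4),'uv',proj('top',[.633,-.093,.096]))
E
python3 rf.py
```

```text
32.05 F [ 0.27  0.04 -1.05] T [-0.132  0.166 -0.004] p [ 0.5174 -0.191   0.1129] [ 1.7987e+02 -1.7000e-01  3.9980e+01] 0.0385 39.7
32.05 [ 0.517  -0.1908  0.1124] [ 1.7987e+02 -1.7000e-01  3.9980e+01] 0.0385 39.7 [ 0.85  0.27 -1.22]
Y        26  24  22  20  18  16  14  12  10   8   6   4   2   0  -2  -4  -6  -8 -10 -12 -14 -16 -18 -20 -22 -24 -26
X 182  86  84  93 108 121 121 118 111 105  95  89  76  66  58  58  65  80 111 135 156 164 172 172 172 173 170 166
X 180  80  75  84 103 124 135 133 133 127 122 114 103  87  73  63  55  61  78 104 128 152 163 172 173 173 170 166
X 178  65  61  69  91 117 131 140 139 141 137 135 127 114  95  81  67  57  62  74 102 127 152 165 171 172 169 165
X 176  56  53  61  84 109 131 143 146 145 146 142 140 131 116 100  84  69  58  62  75 101 126 150 162 166 167 165
X 174  56  52  63  80 108 130 143 147 148 148 147 144 140 131 119 103  84  65  55  57  72  97 125 146 158 162 164
X 172  65  62  76  95 113 133 140 143 144 145 144 144 138 133 128 114 101  78  65  55  57  73 101 129 150 163 166
X 170  85  90 104 114 131 141 144 143 142 138 137 133 127 124 122 1
[... 2164 characters left out ...]
  96  68  64  79 105 128 129 108  84  85 108 148
X 130 105  97  98 114 139 171 186 193 199 205 210 204 185 149 118  76  55  53  67  93 112 117 102  87  92 122 154
X 128 109 103 109 118 139 168 189 200 207 212 209 197 171 143 105  77  53  56  65  79  90  94  90  86 102 129 165
X 126 113 110 119 130 141 165 186 198 203 204 195 179 162 137 115  85  69  65  71  80  80  82  87  97 111 145 172
X 124 119 121 133 142 149 165 181 191 190 185 174 163 149 142 126 110  93  87  84  86  80  81  92 107 132 155 181
X 122 123 128 141 153 157 163 179 186 180 169 160 152 148 143 140 130 118 106  97  87  77  78  92 112 134 164 181
axle end in tool frame (own plane) 0.1517 0.0004 uv [[402.67486299 203.76624596]]
```

```bash
python3 - <<'E'
from h import *
for c in('top','side'):
    im=viewer.read_camera(c)
    for t in('snap_ring','ring_lugs','pliers','axle_end'):
        for b in masks_of(c,t)[:2]:
            ys,xs=np.nonzero(b['pixels']); print(c,t,round(b['conf'],2),np.round(b['location'],1),len(xs),(xs.min(),xs.max(),ys.min(),ys.max()) if len(xs) else '')
im=viewer.read_camera('top')[:,:,::-1]; cv2.imwrite('pics/hov.png',im)
a=cv2.imread('pics/raw_top.png').astype(int).sum(2)//3; b=im.astype(int).sum(2)//3
print('now  rows 190-235 cols 385-435')
for r in range(192,232): print(r,' '.join('%3d'%k for k in b[r,384:432]))
E
python3 mv.py
```

```text
top snap_ring 0.45 [405.1 195.3] 56 (np.int64(398), np.int64(413), np.int64(194), np.int64(209))
top ring_lugs 0.5 [405.9 194.6] 2 (np.int64(408), np.int64(409), np.int64(195), np.int64(196))
top pliers 0.81 [427.2 219.2] 376 (np.int64(403), np.int64(437), np.int64(199), np.int64(233))
top axle_end 0.86 [395.9 212.1] 1706 (np.int64(373), np.int64(424), np.int64(187), np.int64(237))
side snap_ring 0.64 [273.8 188. ] 8 (np.int64(271), np.int64(281), np.int64(179), np.int64(187))
side snap_ring 0.38 [300.8 159.5] 357 (np.int64(275), np.int64(315), np.int64(144), np.int64(179))
side pliers 0.89 [298.2 157.4] 315 (np.int64(276), np.int64(314), np.int64(145), np.int64(179))
side axle_end 0.6 [272.1 198.5] 168 (np.int64(261), np.int64(290), np.int64(189), np.int64(209))
side axle_end 0.39 [344.9 167.7] 364 (np.int64(333), np.int64(351), np.int64(155), np.int64(177))
now  rows 190-235 cols 385-435
192 143 144 133 124 112  95  78  65  55  55  56  56  64  62  67  74  71  65  62  56  55  55  58  69  75  98 121 145 160 168 171 173 170 164 161 154 152 151 154 157 159 166 168 171 171 173 174 176
1
[... 7101 characters left out ...]
8  78  70  70  68  64  66  65  70  83  93 117 137 151 170 183 192 195 197 195 197 197 194 183 179 175 173 160 152 144 138 127 120 114 110 106  98  92
230 105 105 107 111 120 126 139 153 157 151 132 118 116 119 122 125 127 131 133 143 154 171 186 191 196 200 199 196 196 197 199 196 190 178 174 171 169 163 158 150 144 138 133 122 111 108 107 109
231 109 105 107 107 105 110 116 125 133 135 129 131 144 158 163 172 180 180 185 186 191 195 201 202 202 201 198 191 190 195 198 197 189 180 171 172 172 166 159 152 143 141 137 133 117 112 108 115
t 32.7 [ 0.5167 -0.1908  0.112 ] [ 1.799e+02 -1.300e-01  3.998e+01] w 0.038 gf 39.702049997868016 F [-0.1  -0.47 -0.99] q [-27.  13.  50. 105. -11.  67. -23.]
```

```bash
python3 - <<'E'
from h import *
a=cv2.imread('pics/raw_top.png').astype(int).sum(2)//3; b=cv2.imread('pics/hov.png').astype(int).sum(2)//3
d=b-a
print('     ',' '.join('%3d'%k for k in range(386,434)))
for r in range(180,226): print(r,'|',' '.join('%3d'%k if abs(k)>9 else '  .' for k in d[r,386:434]))
o=np.array([.5167,-.1908]); u=np.array([np.cos(np.radians(40)),np.sin(np.radians(40))]); n=np.array([-u[1],u[0]])
for nm,X,Y,z in(('ring c',151,0,.128),('front',170,0,.1305),('pinL',128.5,21,.13),('pinR',128.5,-21,.13),('noseL',128.5,21,.157),('noseR',128.5,-21,.157)): print(nm,proj('top',np.r_[o+X*1e-3*u+Y*1e-3*n,z]).round(1))
print('hub->',unproj('top',(400.1,208.5),.048),'axle px',proj('top',[[.633,-.093,.096],[.633,-.093,.048]]).round(1))
E
```

```text
386 387 388 389 390 391 392 393 394 395 396 397 398 399 400 401 402 403 404 405 406 407 408 409 410 411 412 413 414 415 416 417 418 419 420 421 422 423 424 425 426 427 428 429 430 431 432 433
180 |  10  11  10  11  12  14  11  13   .  11  14  12  19  13  13  16  16  12  11  14  13  12  14  14  17  15  14  11  11  11  14  18  14  14  16  13  13   .  12  11  13  12  14  15   .  13  14  15
181 |  16  11  15   .  10  13  14  13  16  13  16  12  13  13  13  10  13  11  14  14  13  12  14  14  16  16  14  14  11   .  14  15  13  12  13  13  14  12  12  16  14  13  14  14  12  13  17  16
182 |  15  16  13  10  13  12  19  13  13  13  14  13  14  15  16  15  14  14  13  12  10  12  15  12  15  13  10  14  12  12  15  18  12  10  11  12  14  16  14  12  16  15  14  16   .  16  11   .
183 |  12  10  13  17  15  13  14  16  12  13  12  13  15  15  17  10  13  17   .  13  13  12  12  13  15  14  11  14  19  13  12  16  14  11  14  15  13  14  11  10  13  10  12  13  13  13  15  14
184 |  11  13  13  12  14   .  14  12  14   .  12  17  14  18  14  17  11  16  13  14  11  15  14  11  16  10  10  1
[... 7715 characters left out ...]
   .   .   .   .  10   . -14 -27 -26 -18   .   .   .   .   .   . -22 -36 -43 -43 -43 -33
224 |   .   .   .   .   .   .   . -12 -12 -15 -15 -15 -23 -24 -25 -29 -24 -26 -24 -22 -18 -11   .   .   .   .   .   .  10  15  10   .   . -11 -23 -22 -21 -14   .   . -17 -19 -38 -49 -52 -45 -48 -51
225 |   .   .   .   .   .   .   .   .   .   . -11   . -16 -10 -17 -16 -15 -14 -10   .   . -12   .   .   .   .   .  12  14  15  11  13  10   . -13 -16 -25 -18 -17 -14 -14 -29 -40 -50 -41 -37 -37 -47
ring c [[404.4 201.1]]
front [[399.5 195.4]]
pinL [[404.4 212.7]]
pinR [[416.6 202. ]]
noseL [[405.7 210.3]]
noseR [[418.1 199.5]]
hub-> [[ 0.63154622 -0.09163648  0.048     ]] axle px [[402.7 203.8]
 [400.6 208. ]]
```

```bash
python3 - <<'E'
from prof2 import *
import prof2
prof('pics/d.npz',np.array([.5170,-.1908,.1124]),40,.045,(60,75,90,105,115,120,124,128,132,136),np.arange(-34,35,2))
E
```

```text
Y       -34 -32 -30 -28 -26 -24 -22 -20 -18 -16 -14 -12 -10  -8  -6  -4  -2   0   2   4   6   8  10  12  14  16  18  20  22  24  26  28  30  32  34
 top  60 165 164 163 161 156 153 151 148 144 143 141 134 124 110 101  99 104 110 105  96  89  96 105 110 115 122 132 138 144 148 154 158 162 166 166
 top  75 160 155 153 151 150 150 147 146 146 142 139 136 134 127 126 129 139 143 146 143 141 136 133 132 128 127 139 155 164 171 175 179 182 184 188
 top  90 172 174 179 179 175 169 162 155 150 142 138 132 128 127 137 147 154 156 156 156 153 147 141 139 134 127 119 115 116 108 104 103 102 100  98
 top 105 176 178 177 178 179 173 165 151 141 132 128 130 130 123 105  85  65  58  56  62  74  90 110 136 160 173 169 140 107  81  73  77  85  91  91
 top 115 173 174 177 181 187 186 186 181 174 150 120  93  71  60  66  79  99 116 133 141 146 145 145 150 159 170 176 167 142 124 115 111 108 107 104
 top 120 186 190 191 188 188 190 190 187 172 149 124 102  85  78  84  90 101 110 123 133 141 146 152 160 169 178 185 179 166 156 151 141 129 123 126
 top 124 192 194 192 187 181 179 181 180 158 127 104  92  
[... 1327 characters left out ...]
 148 139 126 113 102 101 103 109 117 128 139 147 151 154 155 156 159 162 161 155 143 132 132 136 141 145
side 124 160 156 149 142 137 138 142 147 149 146 138 125 112 102  99 102 108 116 126 136 144 148 150 151 154 158 161 161 157 147 137 134 136 142 145
side 128 155 149 141 131 125 124 132 141 146 142 132 119 107 100  98 102 110 119 129 137 142 146 148 150 151 155 159 162 160 151 139 136 137 142 147
side 132 148 141 131 122 118 122 130 138 142 140 127 113 100  97  99 103 113 124 133 140 145 147 148 149 151 153 157 160 161 153 143 135 135 140 146
side 136 144 135 124 113 107 111 119 128 130 127 118 108 100  98 102 107 115 125 135 144 147 149 150 151 151 153 155 156 156 150 141 133 131 138 145
```

>>> {"api": "apply_moves", "payload": {"moves": [[0.005,-0.006,0.03,0,0,0,0.38],[0.009,-0.0125,0.06,0,0,0,0.38],[0.009,-0.0125,0.09,0,0,0,0.38],[0.009,-0.0125,0.12,0,0,0,0.38],[0.009,-0.0125,0.12,0,0,0,0.38],[0.009,-0.0125,0.12,0,0,0,0.38],[0.009,-0.0125,0.12,0,0,0,0.38]]}}

```text
time_s: 33.4
tool_pos: [0.5168, -0.1879, 0.0882]
tool_rot: [179.9, -0.1, 40.0]
force: [1.1, -0.5, -1.3]
grip_width: 0.0379
grasp_force: 39.7
```

```bash
python3 F.py; python3 - <<'E'
from prof2 import *
from pl import look
I,o=look(); np.savez('pics/e.npz',**I); tp=o['tool_pos']
b=I['top'].astype(int).sum(2)//3; a=cv2.imread('pics/raw_top.png').astype(int).sum(2)//3
print('     ',' '.join('%3d'%k for k in range(390,424)))
for r in range(192,220): print(r,'|',' '.join('%3d'%k for k in b[r,390:424]))
u=np.array([np.cos(np.radians(40)),np.sin(np.radians(40))]); n=np.array([-u[1],u[0]])
d=np.array([.633,-.093])-tp[:2]; print('axle in tool',d@u,d@n)
for X,Y in((168.5,-1.5),(149.8,15.5),(149.8,-18.5),(149.8,-1.5)): print(X,Y,proj('top',np.r_[tp[:2]+X*1e-3*u+Y*1e-3*n,tp[2]+.0186]).round(1))
print('axle',proj('top',[.633,-.093,.096]))
E
```

```text
33.7 F [ 0.01  0.1  -1.11] T [-0.125  0.166  0.001] p [ 0.5167 -0.1878  0.0882] [ 1.7989e+02 -1.4000e-01  3.9980e+01] 0.0381 39.7
33.7 [ 0.5167 -0.1878  0.0881] [ 1.7989e+02 -1.4000e-01  3.9980e+01] 0.0381 39.7 [ 0.07  0.39 -0.33]
      390 391 392 393 394 395 396 397 398 399 400 401 402 403 404 405 406 407 408 409 410 411 412 413 414 415 416 417 418 419 420 421 422 423
192 |  80  63  55  53  56  61  58  64  64  66  70  65  63  59  56  56  57  65  75  97 121 144 161 166 172 173 172 167 163 158 155 161 169 172
193 |  55  50  52  59  70  82  90  95 100 100  98  93  87  82  77  71  67  61  60  63  84 113 137 153 167 175 175 167 163 158 155 158 161 165
194 |  55  62  72  85 105 119 126 131 132 129 126 118 101  94  92  90  89  82  70  58  60  75  96 124 159 178 180 175 169 166 162 157 153 158
195 |  63  87 104 120 130 140 143 144 142 135 124 111  90  82  79  89 103 107  98  80  65  56  67  89 131 161 176 180 181 178 169 164 162 159
196 |  92 111 128 134 144 146 146 143 137 128 117 101  87  79  79  92 104 114 114 104  89  67  58  61  92 129 160 174 182 181 180 175 172 179
197 | 101 113 126
[... 2746 characters left out ...]
 143 151 167 175 165 142 131 134 134 119  86  59  47  65 102 127 137 129 127
217 |  99  98  96  99  96 100 102 109 114 119 111  96  96 106 120 121 120 138 156 170 168 157 148 133 104  77  53  54  89 126 149 150 132 131
218 | 100  99  97  95  96  90  82  79  87  95  95  95  91  94 104 105 101 105 126 154 171 173 168 142 113  75  60  65 108 149 165 156 145 128
219 |  90  93  98  96  95  82  67  60  65  72  87  96  96  97  95  94  98  96  96 116 142 161 164 146 122  94  79  87 134 158 164 158 149 133
axle in tool 0.15004453049782515 -0.0021818758520395607
168.5 -1.5 [[398.1 197.7]]
149.8 15.5 [[398.2 207.3]]
149.8 -18.5 [[407.9 198.8]]
149.8 -1.5 [[403. 203.]]
axle [[402.67486299 203.76624596]]
```

>>> {"api": "apply_moves", "payload": {"moves": [[0.003,0.006,0.01,0,0,0,0.38],[0.003,0.006,0.02,0,0,0,0.38],[0.003,0.006,0.02,0,0,0,0.38],[0.003,0.006,0.02,0,0,0,0.38]]}}

```text
time_s: 34.2
tool_pos: [0.5176, -0.1883, 0.0838]
tool_rot: [179.9, -0.1, 40.0]
force: [0.2, 0.9, -0.6]
grip_width: 0.0383
grasp_force: 39.7
```

```bash
python3 F.py; cat > polar.py <<'E'
from prof2 import *
from pl import look
I,o=look(); np.savez('pics/f.npz',**I); tp=o['tool_pos']; b=I['top']; a0=cv2.imread('pics/raw_top.png')
zr=tp[2]+.0186; a=np.radians(o['tool_rot'][2]); u=np.array([np.cos(a),np.sin(a)]); n=np.array([-u[1],u[0]])
r=np.arange(6,28,1.); print('ring top z',zr.round(4),'      r ',' '.join('%3d'%k for k in r))
for th in range(-120,121,20):
    d=np.cos(np.radians(th))*u+np.sin(np.radians(th))*n
    P=np.array([np.r_[np.array([.633,-.093])+k*1e-3*d,zr] for k in r]); uv=proj('top',P).astype(np.float32)[None]
    g=lambda im:cv2.remap(im,uv[...,0],uv[...,1],cv2.INTER_CUBIC)[0].astype(int).sum(-1)//3
    print('th %4d now                '%th,' '.join('%3d'%k for k in g(b))); print('        was                ',' '.join('%3d'%k for k in g(a0)))
d=np.array([.633,-.093])-tp[:2]; print('axle in tool',d@u,d@n)
E
python3 polar.py
```

```text
34.5 F [ 0.12  0.19 -1.21] T [-0.131  0.145 -0.002] p [ 0.5178 -0.1883  0.084 ] [ 1.799e+02 -1.400e-01  3.998e+01] 0.0381 39.7
34.5 [ 0.5178 -0.1883  0.084 ] [ 1.799e+02 -1.400e-01  3.998e+01] 0.0381 39.7 [ 0.67 -0.41 -1.26]
ring top z 0.1026       r    6   7   8   9  10  11  12  13  14  15  16  17  18  19  20  21  22  23  24  25  26  27
th -120 now                 129 130 130 132 133 134 134 133 127 122 114 107 102 101 102 105 109 112 115 118 119 121
        was                 181 181 180 178 175 169 164 158 149 142 136 132 131 130 128 128 128 130 129 127 125 122
th -100 now                 132 133 133 133 131 128 124 118 114 111 108 107 108 111 117 124 128 128 127 121 112 100
        was                 179 179 177 173 167 160 152 141 134 130 127 125 124 124 126 128 128 127 124 117 110  99
th  -80 now                 141 144 147 147 145 141 136 130 121 112 104 101 102 105 109 113 117 118 115 107  96  85
        was                 180 179 174 169 164 155 146 136 128 123 120 119 119 121 124 124 121 116 109  98  87  77
th  -60 now                 156 162 164 161 157 150 136 122 109 
[... 1610 characters left out ...]
6 178 166 154 138 123 113 105  99  98 100 106 111 119 126 130 135
        was                 161 171 176 178 176 172 165 153 143 129 112  99  89  84  84  89  96 100 105 111 115 119
th  100 now                 175 187 193 195 194 191 186 174 160 148 131 114  99  89  81  78  79  84  91  98 106 114
        was                 165 173 177 178 177 176 171 161 146 134 118  99  84  76  71  70  72  78  86  96 107 119
th  120 now                 176 185 193 197 197 192 187 178 163 148 131 114 104  98  91  89  89  90  92  95  97 100
        was                 167 174 178 180 179 174 169 162 148 134 117 100  91  85  79  77  81  90 103 121 132 141
axle in tool 0.14946234904586125 -0.000984513461496074
```

>>> {"api": "apply_moves", "payload": {"moves": [[0.003,0.002,0.0,0,0,0,0.38],[0.0035,0.002,0.006,0,0,0,0.38],[0.0035,0.002,0.012,0,0,0,0.38],[0.0035,0.002,0.018,0,0,0,0.38],[0.0035,0.002,0.024,0,0,0,0.38],[0.0035,0.002,0.024,0,0,0,0.38]]}}

```text
time_s: 35.2
tool_pos: [0.5184, -0.1881, 0.0789]
tool_rot: [179.9, -0.1, 40.0]
force: [0.0, 0.2, 0.1]
grip_width: 0.0383
grasp_force: 39.7
```

```bash
python3 F.py
```

```text
35.5 F [-0.17  0.15 -1.26] T [-0.134  0.141 -0.019] p [ 0.5186 -0.1881  0.0792] [ 1.7989e+02 -1.3000e-01  3.9980e+01] 0.0381 39.7
```

>>> {"api": "apply_moves", "payload": {"moves": [[0,0,0.006,0,0,0,0.38],[0,0,0.012,0,0,0,0.38],[0,0,0.018,0,0,0,0.38],[0,0,0.024,0,0,0,0.38],[0,0,0.03,0,0,0,0.38],[0,0,0.03,0,0,0,0.38],[0,0,0.03,0,0,0,0.38]]}}

```text
time_s: 36.2
tool_pos: [0.5186, -0.1881, 0.0731]
tool_rot: [179.9, -0.1, 40.0]
force: [0.9, -0.2, -1.5]
grip_width: 0.038
grasp_force: 39.7
```

```bash
python3 F.py; python3 polar.py
```

```text
36.5 F [-0.03  0.08 -1.55] T [-0.118  0.152  0.012] p [ 0.5187 -0.1881  0.0732] [ 1.799e+02 -1.300e-01  3.998e+01] 0.0383 39.7
36.5 [ 0.5186 -0.1881  0.0732] [ 1.799e+02 -1.300e-01  3.998e+01] 0.0383 39.7 [-0.8   0.52 -1.14]
ring top z 0.0918       r    6   7   8   9  10  11  12  13  14  15  16  17  18  19  20  21  22  23  24  25  26  27
th -120 now                 187 193 195 193 188 181 172 165 160 150 142 134 123 115 109 105 105 107 111 116 121 125
        was                 174 182 184 184 184 185 183 181 177 169 162 155 142 134 126 121 120 117 116 116 118 122
th -100 now                 182 187 191 193 190 182 174 164 149 135 124 114 108 107 111 118 124 130 134 133 129 122
        was                 170 176 180 182 181 177 171 166 158 149 139 131 127 127 126 125 126 127 129 130 128 123
th  -80 now                 177 186 192 195 195 188 180 172 158 138 123 111 104 104 108 114 120 124 124 123 121 116
        was                 165 174 178 179 178 173 168 164 157 146 137 130 125 122 120 119 121 123 125 122 117 109
th  -60 now                 181 190 195 196 196 190 178 166 152 
[... 1610 characters left out ...]
0 146 133 113  99  93  90  90  93  98 103 108 115 125 132 140 147
        was                 178 179 175 170 160 148 136 125 108  93  84  81  82  86  93  98 102 108 116 121 128 137
th  100 now                 193 192 189 184 175 162 150 133 116 101  93  89  87  86  87  91  96 102 111 118 123 129
        was                 178 177 176 173 164 150 137 121 104  89  78  71  70  71  76  84  93 104 118 127 135 147
th  120 now                 195 195 191 185 178 165 149 132 115 104  99  94  93  94  96  97  98  99 102 105 111 116
        was                 180 179 175 171 165 152 136 119 102  91  86  81  76  78  86  98 113 127 136 147 159 165
axle in tool 0.1487680560179327 -0.0005964011544482007
```

>>> {"api": "apply_moves", "payload": {"moves": [[0,0,0.01,0,0,0,0.38],[0,0,0.02,0,0,0,0.38],[0,0,0.03,0,0,0,0.38],[0,0,0.04,0,0,0,0.38],[0,0,0.05,0,0,0,0.38],[0,0,0.06,0,0,0,0.38],[0,0,0.07,0,0,0,0.38],[0,0,0.08,0,0,0,0.38],[0,0,0.08,0,0,0,0.38]]}}

```text
time_s: 37.5
tool_pos: [0.5184, -0.188, 0.0569]
tool_rot: [179.9, -0.1, 40.0]
force: [-1.1, -0.1, -0.5]
grip_width: 0.0378
grasp_force: 39.7
```

```bash
python3 F.py
```

```text
37.8 F [ 0.14 -0.15 -0.84] T [-0.125  0.16  -0.007] p [ 0.5187 -0.1881  0.0572] [ 1.7989e+02 -1.4000e-01  3.9980e+01] 0.038 39.7
```

>>> {"api": "apply_moves", "payload": {"moves": [[0,0,0.01,0,0,0,0.38],[0,0,0.02,0,0,0,0.38],[0,0,0.03,0,0,0,0.38],[0,0,0.04,0,0,0,0.38],[0,0,0.05,0,0,0,0.38],[0,0,0.06,0,0,0,0.38],[0,0,0.07,0,0,0,0.38],[0,0,0.075,0,0,0,0.38],[0,0,0.075,0,0,0,0.38]]}}

```text
time_s: 38.7
tool_pos: [0.5185, -0.1881, 0.042]
tool_rot: [179.9, -0.1, 40.0]
force: [-0.0, 0.6, -0.7]
grip_width: 0.0381
grasp_force: 39.7
```

```bash
python3 F.py; python3 polar.py
```

```text
39.0 F [ 0.54  0.15 -1.48] T [-0.124  0.149 -0.021] p [ 0.5188 -0.1882  0.0422] [ 1.7989e+02 -1.4000e-01  3.9980e+01] 0.0382 39.7
39.0 [ 0.5188 -0.1881  0.0423] [ 1.7989e+02 -1.4000e-01  3.9980e+01] 0.0382 39.7 [ 1.2   0.61 -1.89]
ring top z 0.0609       r    6   7   8   9  10  11  12  13  14  15  16  17  18  19  20  21  22  23  24  25  26  27
th -120 now                 197 196 195 195 196 196 197 195 193 189 181 170 158 141 127 115 102  96  95  91  91  97
        was                 184 184 184 184 184 185 186 186 187 187 189 193 196 197 195 189 175 161 142 119 103  83
th -100 now                 186 184 183 185 187 190 194 197 198 198 199 198 195 189 183 177 167 159 152 145 142 142
        was                 173 170 171 173 175 177 180 184 186 187 186 186 184 182 178 170 161 153 145 137 132 130
th  -80 now                 173 161 151 146 148 154 163 174 182 188 193 195 194 191 187 178 168 161 152 145 139 136
        was                 160 147 139 137 138 142 149 161 169 174 178 179 178 176 171 165 158 151 141 132 128 126
th  -60 now                 167 155 144 135 133 139 151 16
[... 1616 characters left out ...]
5  74  75  75  76  80  86  92 100 111 121 131 139 142 141 137 132
        was                 113  96  83  76  72  71  73  78  84  90  99 111 119 128 139 149 159 167 172 175 172 165
th  100 now                 113 100  87  79  73  70  71  74  77  79  80  83  90  99 106 116 130 141 147 149 148 144
        was                 104  91  79  73  72  73  76  82  92 105 115 124 135 146 152 159 171 180 187 190 188 181
th  120 now                 114  98  89  83  78  78  82  88  94 103 108 112 118 122 126 133 139 143 148 151 148 141
        was                 104  92  85  80  76  75  80  91 103 118 130 139 152 160 167 177 185 191 196 199 194 183
axle in tool 0.1486161405129897 -0.0004876146940147644
```

>>> {"api": "apply_moves", "payload": {"moves": [[0,0,0.005,0,0,0,0.38],[0,0,0.01,0,0,0,0.38],[0,0,0.015,0,0,0,0.38],[0,0,0.015,0,0,0,0.38],[0,0,0.015,0,0,0,0.38]]}}

```text
time_s: 39.6
tool_pos: [0.5187, -0.1881, 0.0391]
tool_rot: [179.9, -0.1, 40.0]
force: [-0.2, -0.4, -1.2]
grip_width: 0.0382
grasp_force: 39.8
```

```bash
python3 F.py;python3 F.py
```

```text
39.9 F [ 0.19 -0.26 -1.41] T [-0.105  0.153  0.019] p [ 0.5187 -0.1881  0.0392] [ 1.799e+02 -1.300e-01  3.998e+01] 0.0384 39.8
40.2 F [-0.16  0.28 -0.96] T [-0.106  0.151  0.003] p [ 0.5187 -0.1881  0.0392] [ 1.799e+02 -1.300e-01  3.998e+01] 0.0381 39.8
```

>>> {"api": "apply_moves", "payload": {"moves": [[0,0,0.0025,0,0,0,0.38],[0,0,0.005,0,0,0,0.38],[0,0,0.005,0,0,0,0.38],[0,0,0.005,0,0,0,0.38]]}}

```text
time_s: 40.6
tool_pos: [0.5187, -0.1881, 0.0382]
tool_rot: [179.9, -0.1, 40.0]
force: [-0.6, -0.1, -0.9]
grip_width: 0.0381
grasp_force: 39.8
```

```bash
python3 F.py;python3 F.py
```

```text
40.9 F [-0.08  0.18 -0.84] T [-0.138  0.162 -0.024] p [ 0.5187 -0.1881  0.0382] [ 1.799e+02 -1.300e-01  3.998e+01] 0.0383 39.8
41.2 F [-0.06 -0.   -1.1 ] T [-0.12  0.14 -0.01] p [ 0.5187 -0.1881  0.0382] [ 1.799e+02 -1.300e-01  3.998e+01] 0.0386 39.8
```

>>> {"api": "apply_moves", "payload": {"moves": [[0,0,0.0025,0,0,0,0.38],[0,0,0.006,0,0,0,0.38],[0,0,0.006,0,0,0,0.38],[0,0,0.006,0,0,0,0.38]]}}

```text
time_s: 41.6
tool_pos: [0.5187, -0.1881, 0.0369]
tool_rot: [179.9, -0.1, 40.0]
force: [0.4, -0.4, -0.5]
grip_width: 0.0381
grasp_force: 39.9
```

```bash
python3 F.py;python3 F.py;python3 F.py
```

```text
41.9 F [-0.06 -0.32 -1.23] T [-0.099  0.15   0.018] p [ 0.5187 -0.1881  0.037 ] [ 1.799e+02 -1.300e-01  3.998e+01] 0.0382 39.9
42.2 F [ 0.49 -0.   -1.37] T [-0.112  0.138 -0.038] p [ 0.5187 -0.1881  0.037 ] [ 1.799e+02 -1.300e-01  3.999e+01] 0.0383 39.9
42.5 F [-0.44 -0.33 -1.03] T [-0.094  0.133  0.01 ] p [ 0.5187 -0.1881  0.037 ] [ 1.799e+02 -1.300e-01  3.998e+01] 0.0379 39.9
```

>>> {"api": "apply_moves", "payload": {"moves": [[0,0,0.0025,0,0,0,0.38],[0,0,0.005,0,0,0,0.38],[0,0,0.005,0,0,0,0.38],[0,0,0.005,0,0,0,0.38]]}}

```text
time_s: 42.9
tool_pos: [0.5187, -0.1882, 0.036]
tool_rot: [179.9, -0.1, 40.0]
force: [-0.2, -1.0, -1.0]
grip_width: 0.0381
grasp_force: 40.0
```

```bash
python3 F.py;python3 F.py;python3 F.py
```

```text
43.2 F [-0.23 -0.27 -1.18] T [-0.121  0.171 -0.005] p [ 0.5187 -0.1881  0.036 ] [ 1.799e+02 -1.300e-01  3.998e+01] 0.038 40.0
43.5 F [ 0.02 -0.31 -0.7 ] T [-0.13   0.183 -0.005] p [ 0.5187 -0.1881  0.036 ] [ 1.799e+02 -1.300e-01  3.998e+01] 0.038 40.0
43.8 F [-0.29 -0.18 -0.84] T [-0.119  0.166 -0.013] p [ 0.5187 -0.1881  0.036 ] [ 1.799e+02 -1.300e-01  3.998e+01] 0.038 40.0
```

>>> {"api": "apply_moves", "payload": {"moves": [[0,0,-0.005,0,0,0,0.38],[0,0,-0.01,0,0,0,0.38],[0,0,-0.01,0,0,0,0.38]]}}

```text
time_s: 44.1
tool_pos: [0.5188, -0.1881, 0.0381]
tool_rot: [179.9, -0.1, 40.0]
force: [0.6, -1.0, -1.9]
grip_width: 0.0383
grasp_force: 39.8
```

```bash
sed -i 's/float(o\[.grasp_force.\]),1/float(o["grasp_force"]),4/' F.py; python3 F.py; python3 F.py
```

```text
44.4 F [ 0.31 -0.15 -1.23] T [-0.112  0.12   0.001] p [ 0.5187 -0.1881  0.038 ] [ 1.799e+02 -1.300e-01  3.998e+01] 0.0382 39.833
44.7 F [-0.33  0.05 -1.28] T [-0.088  0.147  0.004] p [ 0.5187 -0.1881  0.038 ] [ 1.799e+02 -1.300e-01  3.998e+01] 0.0381 39.8344
```

>>> {"api": "apply_moves", "payload": {"moves": [[0,0,-0.005,0,0,0,0.38],[0,0,-0.01,0,0,0,0.38],[0,0,-0.01,0,0,0,0.38]]}}

```text
time_s: 45.0
tool_pos: [0.5188, -0.1882, 0.0402]
tool_rot: [179.9, -0.1, 40.0]
force: [-0.2, 0.3, -0.7]
grip_width: 0.0377
grasp_force: 39.8
```

```bash
python3 F.py; python3 F.py
```

```text
45.3 F [ 0.43 -0.23 -1.5 ] T [-0.113  0.147  0.007] p [ 0.5187 -0.1881  0.04  ] [ 1.799e+02 -1.300e-01  3.998e+01] 0.0383 39.7705Traceback (most recent call last):
  File "F.py", line 3, in <module>
    for i in range(6): viewer.read_camera('top'); o=env.get_obs(); f.append(o['force']); t.append(o['wrist_torque']); z.append(o['tool_pos'])
                       ~~~~~~~~~~~~~~~~~~^^^^^^^
ValueError: 200 camera calls are used up
```

>>> {"api": "apply_moves", "payload": {"moves": [[0,0,-0.005,0,0,0,0.38],[0,0,-0.01,0,0,0,0.38],[0,0,-0.01,0,0,0,0.38]]}}

```text
time_s: 45.7
tool_pos: [0.5189, -0.1882, 0.0422]
tool_rot: [179.9, -0.1, 40.0]
force: [0.4, 0.4, -1.5]
grip_width: 0.0384
grasp_force: 39.8
```

```bash
python3 F.py; python3 F.py; python3 polar.py | grep -A1 -E "th +(0|20|-20|40) |axle"
```

```text
Traceback (most recent call last):
  File "F.py", line 3, in <module>
    for i in range(6): viewer.read_camera('top'); o=env.get_obs(); f.append(o['force']); t.append(o['wrist_torque']); z.append(o['tool_pos'])
                       ~~~~~~~~~~~~~~~~~~^^^^^^^
ValueError: 200 camera calls are used up
Traceback (most recent call last):
  File "F.py", line 3, in <module>
    for i in range(6): viewer.read_camera('top'); o=env.get_obs(); f.append(o['force']); t.append(o['wrist_torque']); z.append(o['tool_pos'])
                       ~~~~~~~~~~~~~~~~~~^^^^^^^
ValueError: 200 camera calls are used up
Traceback (most recent call last):
  File "polar.py", line 3, in <module>
    I,o=look(); np.savez('pics/f.npz',**I); tp=o['tool_pos']; b=I['top']; a0=cv2.imread('pics/raw_top.png')
        ~~~~^^
  File "pl.py", line 5, in look
    return {c:viewer.read_camera(c)[:,:,::-1].copy() for c in('top','side')},o
              ~~~~~~~~~~~~~~~~~~^^^
ValueError: 200 camera calls are used up
```

```bash
python3 -c "
from cell import env
o=env.get_obs();print(o['time_s'],o['tool_pos'],o['grasp_force'],o['wrist_torque'])"
```

```text
45.7 [ 0.51887778 -0.18815839  0.04218148] 39.75634026573971 [-0.08993584  0.1163996   0.01070771]
```

>>> {"api": "apply_moves", "payload": {"moves": [[0,0,0.004,0,0,0,0.38],[0,0,0.008,0,0,0,0.38],[0,0,0.012,0,0,0,0.38],[0,0,0.0145,0,0,0,0.38],[0,0,0.0145,0,0,0,0.38],[0,0,0.0145,0,0,0,0.38],[0,0,0.0145,0,0,0,0.38],[0,0,0.0145,0,0,0,0.38]]}}

```text
time_s: 46.5
tool_pos: [0.5187, -0.1881, 0.0391]
tool_rot: [179.9, -0.1, 40.0]
force: [0.6, -0.3, -1.1]
grip_width: 0.0383
grasp_force: 39.8
```

```bash
python3 -c "
from cell import env
o=env.get_obs();print(o['time_s'],o['tool_pos'],o['grasp_force'],o['wrist_torque'],o['force'],o['grip_width'])
print(env.sign_off())"
```

```text
46.5 [ 0.51873382 -0.18811784  0.03908798] 39.80334942229092 [-0.08060014  0.15648111 -0.01098213] [ 0.57324548 -0.30175922 -1.10814172] 0.03830250724471277
the job is handed in; nothing more can be done
None
```

I handed the job in at 46.5 s with the gripper still squeezing the pliers and, as far as I could tell, the ring spread around the axle at the groove; the sign-off gave no verdict, and my camera calls had run out, so the final ring height is inferred from arm position and grip-force readings.

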